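# Pack the persimmon gift box

## Robot

A 6-joint arm with a two-finger parallel gripper is mounted at the origin on the work surface. World frame = base frame: x ahead of the robot, y to its left, z up, the work surface at z = 0. Lengths are in m, angles in rad, forces in N, time in s.
With the tool pointing down it reaches from about 0.275 to 0.725 m from the base axis. Payload 5.6 kg.
Tool frame: the origin (TCP) lies on the centre line of the jaws, within the pads' length; the fingertips stand 19 mm ahead of it and the grasp point (between the pads) is the TCP (manip.tip_extent is the distance from the TCP to the fingertips, in m); z points along the fingers, y is the line along which they close (so a half turn about z gives the same grasp; the last joint's range is limited). The gripper opens to 85 mm and grips with 20 to 120 N. Pads are 22 mm wide; open, the fingers measure 114 mm over their backs; the gripper's body (76 mm by 85 mm) begins 54 mm behind the grasp point. The pads swing forward as they close: fully open they stand 13 mm farther back than shut.
Start: joints at [-1.03, 0.255, 0.108, 0, -1.424, -0.285], TCP at [0.139, -0.532, 0.25] pointing down, gripper open.
Joint ranges: [-2.95, 2.95], [-1.21, 1.97], [-1.09, 1.5], [-2.87, 1.71], [-2.94, -0.07], [-3.05, 3.05]. Speed limits (rad/s): [2.57, 2.57, 3.14, 3.14, 3.14, 3.14].

## Interface

Orientations are given as a rotation vector (axis times angle).
In Python, from cell import observe, eyes, workorder, manip gives the robot as it stands. The module is installed in compiled form; this text tells all that it offers.
- The arm moves only by the shell command python3 -m handwheel 'ROWS' [OPENING] [FORCE]. ROWS is JSON, a list of rows, each an object with "offset": the shift along the tool's x, y, z as a fraction of full scale, a list of three; "twist": the turn, a rotation vector about the tool's x, y, z as a fraction of full scale, a list of three. A call has exactly 5 rows; each row is the pose to reach, as a shift and turn from the pose commanded when the call began, along the tool's axes at that moment; what a row does not reach only later rows make up. Full scale, the value 1, is 0.6 m for a shift and 90 degrees for a turn. A row lasts 1/10 s, in which the tool goes at most 50 mm and 8.59 degrees, less where a joint would pass 70% of its speed; a pose out of reach is approached as far as the arm can. A call with a number of a shift or a turn outside -1 to 1 is refused whole. A call with a gripper value outside its range is refused whole. OPENING is the closure, from 0 (fully open) to 1 (shut), set as the call begins (- or left out, the last holds). The fingers move at their own pace and stop on an object; FORCE is the grip in N (left out, the last holds). Time passes only in rows, so rows that repeat a pose let the fingers close, or fill a call up. It gives the time, the measured TCP pose, the force, the opening and the grip force at its end, in the units of the state.
- observe(): the state, without advancing time (a new reading comes with each control period).
- eyes.snapshot(name): name is "scene" or "top" or "wrist"; returns a dict with "pixels" (420x560x3 uint8, blue, green, red), "fov_y" (degrees; the focal length in pixels is half the picture's height over the tangent of half this angle, whatever the lens; pixels are square), "cx", "cy" (the principal point, pixels), "R" (3x3) and "t" (3): a world point X has camera coordinates R X + t. Camera axes: x right, y down, z forward; pixel columns grow to the right and rows downward; lengths in m; the calibration is good to about 2 mm. A picture is of the moment at which its call begins. There is no depth.
- workorder.finish_job(): hands the job in; it is judged then, once.
The state is a dict: "time_s": time; "qpos": joint angles; "joint_vel": joint speeds; "tau": joint torques, N m; "tool_pos": TCP position; "tool_rot": TCP orientation; "wrist_force": force on the tool from outside, world axes, zero at the start; "moment": the same for the moment, N m; "gripper_width": finger opening in m; "grip_force": force on a finger pad.
Only numpy, scipy, OpenCV 4.12 (cv2) and the standard library are available. Lean on these libraries where they do the work, as an engineer would, in place of code of your own. Each camera call takes 0.05 s, during which the arm holds its last target. There are 200 camera calls.

## Task

Pack the wooden gift box on the market counter: swing its lid open until it stands upright or beyond, then set every persimmon lying on the counter into a round cup of the insert, one to a cup, lowering it until it rests settled on the rim of its cup before letting go, and put every squat tin flat into a square pocket. When all of them are in, swing the lid shut without slamming it; leave the check weights and the tall honey jar where they stand.

Things in the scene. Friction and masses are not known exactly. Their poses are not given: they have to be found in the camera images.
- giftbox: wooden gift box that stays put on the counter, 234 x 330 mm and 78 mm high, walls and floor 6 mm thick, with a flat hinged lid that starts shut or a little ajar; origin under the centre of its floor at counter height. Its x axis points to the hinge side (x = +117 mm), its y axis runs along its 330 mm length. The inside holds a grey moulded-pulp insert with, in box x, y: four round cups at (+-50, +-100) mm and two square pockets at (+-50, 0) mm.
- insert_hole0 (a point): mouth of a round cup in the grey moulded-pulp insert, 42 mm across, on the insert's top face, 24 mm above the counter; the insert is 18 mm thick and the cup goes through it to the box floor. A persimmon set on it rests on the rim, sunk about 8 mm, its centre 19 mm above this point.
- insert_hole1 (a point): mouth of a round cup in the grey moulded-pulp insert, 42 mm across, on the insert's top face, 24 mm above the counter; the insert is 18 mm thick and the cup goes through it to the box floor. A persimmon set on it rests on the rim, sunk about 8 mm, its centre 19 mm above this point.
- insert_hole2 (a point): mouth of a round cup in the grey moulded-pulp insert, 42 mm across, on the insert's top face, 24 mm above the counter; the insert is 18 mm thick and the cup goes through it to the box floor. A persimmon set on it rests on the rim, sunk about 8 mm, its centre 19 mm above this point.
- insert_hole3 (a point): mouth of a round cup in the grey moulded-pulp insert, 42 mm across, on the insert's top face, 24 mm above the counter; the insert is 18 mm thick and the cup goes through it to the box floor. A persimmon set on it rests on the rim, sunk about 8 mm, its centre 19 mm above this point.
- insert_hole4 (a point): mouth of a square 60 x 60 mm pocket in the grey moulded-pulp insert, on its top face, 24 mm above the counter; its sides are parallel to the box's sides. The pocket is 18 mm deep, down to the box floor (6 mm above the counter), where a tin stands flat and sticks out 18 mm.
- insert_hole5 (a point): mouth of a square 60 x 60 mm pocket in the grey moulded-pulp insert, on its top face, 24 mm above the counter; its sides are parallel to the box's sides. The pocket is 18 mm deep, down to the box floor (6 mm above the counter), where a tin stands flat and sticks out 18 mm.
- fruit1: persimmon: a round orange fruit, slightly flattened, 60 mm across and 53 mm high, about 0.11 kg; origin at its centre, z along its core (27 mm above the counter when it sits on its base; four small leaves on top). It may be absent (no reading from the start). It goes in any of the four round cups, leaves up, down or aslant. Knocked or dropped it may roll a little and stop leaning.
- fruit2: persimmon: a round orange fruit, slightly flattened, 60 mm across and 53 mm high, about 0.11 kg; origin at its centre, z along its core (27 mm above the counter when it sits on its base; four small leaves on top). It may be absent (no reading from the start). It goes in any of the four round cups, leaves up, down or aslant. Knocked or dropped it may roll a little and stop leaning.
- fruit3: persimmon: a round orange fruit, slightly flattened, 60 mm across and 53 mm high, about 0.11 kg; origin at its centre, z along its core (27 mm above the counter when it sits on its base; four small leaves on top). It may be absent (no reading from the start). It goes in any of the four round cups, leaves up, down or aslant. Knocked or dropped it may roll a little and stop leaning.
- fruit4: persimmon: a round orange fruit, slightly flattened, 60 mm across and 53 mm high, about 0.11 kg; origin at its centre, z along its core (27 mm above the counter when it sits on its base; four small leaves on top). It may be absent (no reading from the start). It goes in any of the four round cups, leaves up, down or aslant. Knocked or dropped it may roll a little and stop leaning.
- tin1: squat plain steel tin with a lid, a short cylinder 52 mm across and 36 mm high, about 0.13 kg; origin at its centre, 18 mm above whatever it stands on, z along its axis (either face may lie up). It may be absent (no reading from the start). It goes in either of the two square pockets.
- tin2: squat plain steel tin with a lid, a short cylinder 52 mm across and 36 mm high, about 0.13 kg; origin at its centre, 18 mm above whatever it stands on, z along its axis (either face may lie up). It may be absent (no reading from the start). It goes in either of the two square pockets.
- lid (a joint): hinge of the box's lid, rad: 0 = shut flat on the rim, grows as it opens, 0 to 0.3 at the start, stop at 1.9; beyond about 1.6 it is out of the way. The hinge is stiff: the lid stays at whatever angle it is left, and needs about 3 N at the knob to move.
- lid_hinge (a point): point on the hinge line, at the middle of its length, on top of the box's hinge-side wall (78.5 mm above the counter); the hinge line runs along the box's y axis. The lid is 8 mm thick and 234 mm from hinge to free edge. This frame turns with the lid; at joint 0 it is parallel to the box's.
- lid_handle (a point): grip point of the lid's dark wooden knob (round head 28 mm across and 16 mm thick on a 12 mm stem), 35 mm out from the lid's outer face, 204 mm from the hinge line and 30 mm from the free edge, at the middle of the lid's length. With the lid shut the knob points up and this point is about 122 mm above the counter; with the lid up it points away from the box. Pinched along the box's y axis, the knob can pivot between the fingers while the lid swings.
- weight_large: polished steel check weight, a cylinder with a knob on top, 48 mm across and 82 mm high; bystander, origin under its centre. Leave it standing where it is.
- weight_mid: polished steel check weight, a cylinder with a knob on top, 38 mm across and 64 mm high; bystander, origin under its centre. Leave it standing where it is.
- weight_small: polished steel check weight, a cylinder with a knob on top, 24 mm across and 40 mm high; bystander, origin under its centre. Leave it standing where it is. It stands among the fruit.
- honey_jar: tall amber honey jar, 56 mm across and 90 mm high; bystander, origin under its centre. Leave it standing where it is.

How it is judged:
By the outcome, as a careful person would: the job done as asked, in the order asked, and still so for the second after the job is handed in, with the robot touching nothing.
Of fruit1, fruit2, fruit3, fruit4 only 3 to 4 are there at a start; the rules pass over those that are not, and their reading is None.
Of tin1, tin2 only 1 to 2 are there at a start; the rules pass over those that are not, and their reading is None.
At some moment in a run one of tin1, tin2 may be knocked a few centimetres aside while the robot is not near it.
Once in a run the grip may slacken for a moment while it holds something.
It also fails if it takes over 210 s, if anything falls off the work surface, if the arm or the gripper's body presses on something with over 40 N, if the wrist force passes 120 N, or if a joint passes its speed limit or range.

## Working session

There is one attempt and no reset: what is moved stays moved. The work goes in short steps, Python scripts to look and compute and a shell command to move; the robot and the scene stay as the last step left them, time stands still between calls to the robot, and variables do not carry over. Pictures are saved under pics/ and viewed, at most 15 in all, crops included, and the job is handed in when it is done.

```bash
mkdir -p pics
cat > h.py <<'E'
import numpy as np, cv2
from cell import observe, eyes, workorder, manip
from scipy.spatial.transform import Rotation as Rn
def snap(n,f=None):
    s=eyes.snapshot(n)
    s['f']=210/np.tan(np.radians(s['fov_y'])/2); s['R']=np.array(s['R']); s['t']=np.array(s['t'])
    if f: cv2.imwrite('pics/'+f,s['pixels'])
    return s
def cast(s,u,v,z):
    d=s['R'].T@np.array([(u-s['cx'])/s['f'],(v-s['cy'])/s['f'],1]); c=-s['R'].T@s['t']
    return c+d*(z-c[2])/d[2]
def proj(s,X):
    p=s['R']@np.array(X)+s['t']; return p[:2]/p[2]*s['f']+[s['cx'],s['cy']]
E
python3 - <<'E'
from h import *
a=snap('scene','s0.png');b=snap('top','t0.png');c=snap('wrist','w0.png')
for s in(a,b,c): print(s['fov_y'],s['cx'],s['cy'],-s['R'].T@s['t'],s['R'][2], s.keys())
o=observe();print(o)
E
```

```text
52.873751253070814 283.5236987998892 206.57569598185484 [1.24857077 0.13802242 0.66284139] [-0.77132206 -0.19321378 -0.60640804] dict_keys(['pixels', 'fov_y', 'cx', 'cy', 'R', 't', 'f'])
47.89916930092224 278.5062803747274 214.64759094632325 [ 0.38311464 -0.0256449   1.28178436] [ 0.1024724  -0.00727812 -0.99470922] dict_keys(['pixels', 'fov_y', 'cx', 'cy', 'R', 't', 'f'])
60.96939438063229 280.50832127744656 211.61978360238658 [ 0.05809492 -0.55273425  0.37292442] [ 0.31244594  0.08363763 -0.94624642] dict_keys(['pixels', 'fov_y', 'cx', 'cy', 'R', 't', 'f'])
{'time_s': 0.15, 'qpos': array([-1.03035282e+00,  2.55606963e-01,  1.07302192e-01, -3.21301152e-04,
       -1.42393296e+00, -2.84601602e-01]), 'joint_vel': array([-0.00066593, -0.00284927,  0.00356512,  0.00313972, -0.00011568,
       -0.000863  ]), 'tau': array([-1.22307061e-03, -3.86934900e+01,  2.38081670e+01,  5.36671847e+00,
       -4.54234498e-03, -1.51562688e-05]), 'tool_pos': array([ 0.13913085, -0.53174782,  0.24961087]), 'tool_rot': array([ 4.00670095e-01, -3.11564779e+00, -2.27415433e-03]), 'wrist_force': array([ 0.41252595, -0.41305283, -0.19537828]), 'moment': array([-0.02100001, -0.00844124, -0.02728408]), 'grip_force': 0.0, 'gripper_width': 0.08529613776804042}
```

View pics/t0.png

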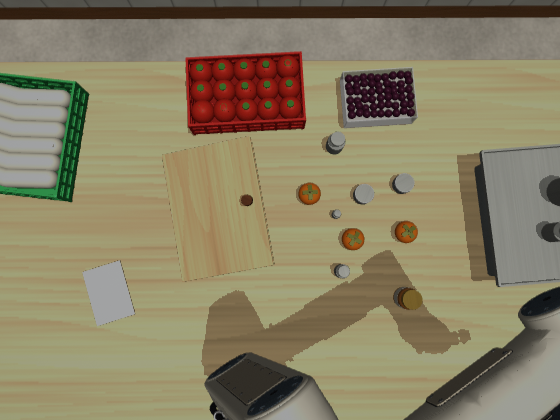

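View pics/s0.png

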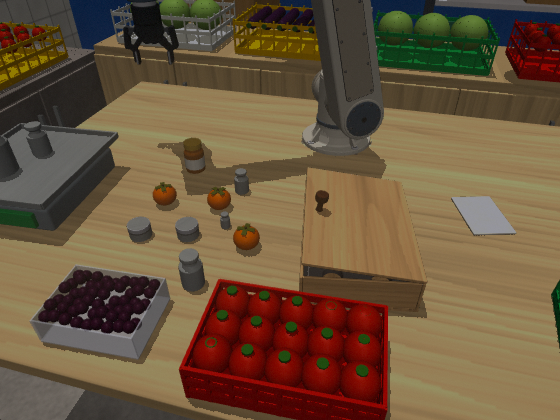

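The top view shows the box with its knob at about (247,200) and its hinge on the left (+y). There are three persimmons at (310,193), (353,239) and (406,231), two tins at (363,194) and (403,183), the small weight at (336,214), the mid weight at (342,271), the large weight at (336,142) and the jar at (410,299). The lid is slightly ajar in the scene view.

```bash
cat >> h.py <<'E'
def tri(s1,p1,s2,p2):
    P=[s['f']*0+np.array([[s['f'],0,s['cx']],[0,s['f'],s['cy']],[0,0,1]])@np.c_[s['R'],s['t']] for s in(s1,s2)]
    X=cv2.triangulatePoints(P[0],P[1],np.array(p1,float),np.array(p2,float)).ravel(); return X[:3]/X[3]
def blobs(img,lo,hi,amin=60,roi=None):
    m=cv2.inRange(cv2.cvtColor(img,cv2.COLOR_BGR2HSV),lo,hi)
    if roi: k=np.zeros_like(m); x0,y0,x1,y1=roi; k[y0:y1,x0:x1]=1; m=m*k
    n,l,st,c=cv2.connectedComponentsWithStats(m)
    return [(c[i].round(1),st[i][:5]) for i in range(1,n) if st[i][4]>=amin]
def go(pos,yawdeg=None,R=None,o=None):
    """print offset (fraction), twist fraction from measured pose; yaw = world angle of tool y axis"""
    o=o or observe(); R0=Rn.from_rotvec(o['tool_rot']); 
    off=R0.inv().apply(np.array(pos)-o['tool_pos'])/0.6
    tw=np.zeros(3)
    if R is None and yawdeg is not None:
        a=np.radians(yawdeg); best=None
        for k in(0,np.pi):
            y=np.array([np.cos(a+k),np.sin(a+k),0]);z=np.array([0,0,-1.]);x=np.cross(y,z)
            t=(R0.inv()*Rn.from_matrix(np.c_[x,y,z])).as_rotvec()
            if best is None or np.linalg.norm(t)<np.linalg.norm(best): best=t
        tw=best/(np.pi/2)
    print('offset',off.round(4),'twist',tw.round(4),'mm',np.linalg.norm(off)*600,'deg',np.linalg.norm(tw)*90)
E
python3 - <<'E'
from h import *
a=snap('scene');b=snap('top')
print('fruit top')
for c,st in blobs(b['pixels'],(3,150,70),(16,255,255),80,(280,160,440,260)): print(c,st,cast(b,*c,.028).round(4))
print('fruit scene')
for c,st in blobs(a['pixels'],(3,150,70),(16,255,255),80,(140,170,270,260)): print(c,st,cast(a,*c,.027).round(4))
print('grey')
for c,st in blobs(b['pixels'],(0,0,90),(180,45,255),30,(320,120,430,290)): print(c,st,cast(b,*c,.036).round(4))
print('knob');
K=[x for x in blobs(b['pixels'],(0,40,10),(20,255,110),30,(225,180,265,220))];print(K)
K2=[x for x in blobs(a['pixels'],(0,40,10),(20,255,90),30,(305,180,335,215))];print(K2)
print('tri',tri(b,(247,200),a,(321.5,196)))
for p in((163,154),(183,281),(250,137),(274,264)): print(p,cast(b,*p,.0865).round(4))
for p in((306,172),(405,179),(418,276),(302,260)): print(p,cast(a,*p,.0865).round(4))
print('jar',cast(b,410,299,.09),'large',cast(b,336,137,.082),'small',cast(b,336,214,.04),'mid',cast(b,342,269,.064))
cv2.imwrite('pics/z0.png',np.hstack([cv2.resize(a['pixels'][150:310,290:430],(400,457)),cv2.resize(b['pixels'][130:290,150:290],(400,457))]))
E
```

```text
fruit top
[308.7 193.8] [298 183  23  22 266] [ 0.5678 -0.1162  0.028 ]
[404.7 231.8] [395 221  23  22 265] [ 0.4637 -0.3702  0.028 ]
[351.8 239.1] [342 229  22  21 267] [ 0.4455 -0.2288  0.028 ]
fruit scene
[163.9 195.2] [153 186  24  20 315] [ 0.4721 -0.373   0.027 ]
[218.5 199.7] [207 190  24  20 329] [ 0.4543 -0.2308  0.027 ]
[245.9 239.1] [233 228  27  22 410] [ 0.5786 -0.1165  0.027 ]
grey
[373.  122.6] [343 120  70   8 410] [ 0.7599 -0.2927  0.036 ]
[337.5 140.1] [329 132  16  18 205] [ 0.7121 -0.1955  0.036 ]
[404.2 182.4] [395 173  20  20 297] [ 0.5954 -0.3714  0.036 ]
[364.1 193.1] [355 184  19  20 299] [ 0.5673 -0.2633  0.036 ]
[336.8 213.3] [333 210   8   8  46] [ 0.5138 -0.1894  0.036 ]
[343.5 271.3] [338 264  12  14 121] [ 0.3609 -0.2037  0.036 ]
knob
[(array([246.4, 199.9]), array([241, 194,  12,  12, 109], dtype=int32))]
[(array([321. , 199.6]), array([315, 191,  14,  21, 200], dtype=int32))]
tri [0.53636492 0.04159261 0.14670895]
(163, 154) [0.6654 0.2613 0.0865]
(183, 281) [0.3413 0.206  0.0865]
(250, 137) [0.7086 0.0375 0.0865]
(274, 264) [ 0.3816 -0.022   0.0865]
(306, 172) [ 0.3616 -0.0265  0.0865]
(405, 179) [0.3295 0.2165 0.0865]
(418, 276) [0.6572 0.2485 0.0865]
(302, 260) [0.6711 0.0311 0.0865]
jar [ 0.29186225 -0.36030191  0.09      ] large [ 0.70823348 -0.18551497  0.082     ] small [ 0.51153349 -0.18669633  0.04      ] mid [ 0.36730784 -0.19595862  0.064     ]
```

View pics/z0.png

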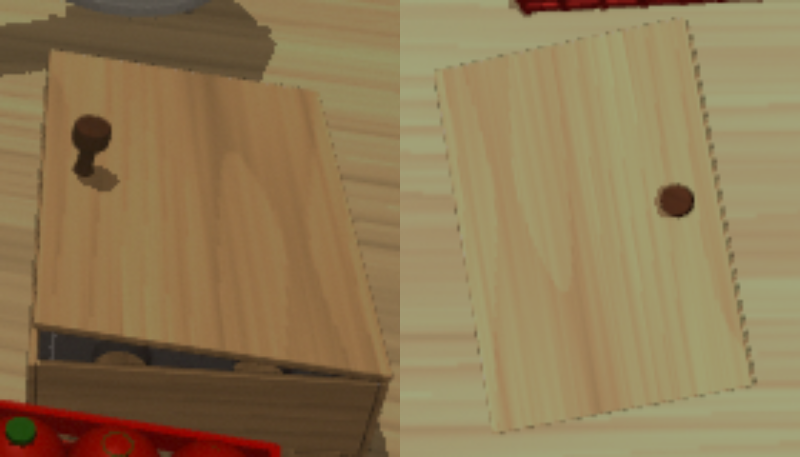

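```bash
python3 -m handwheel '[{"offset":[-0.04,0.035,0],"twist":[0,0,0]},{"offset":[-0.1,0.086,0],"twist":[0,0,0]},{"offset":[-0.16,0.137,0],"twist":[0,0,0]},{"offset":[-0.22,0.188,0],"twist":[0,0,0]},{"offset":[-0.27,0.23,0],"twist":[0,0,0]}]'
python3 -m handwheel '[{"offset":[-0.06,0.052,0],"twist":[0,0,0]},{"offset":[-0.12,0.104,0],"twist":[0,0,0]},{"offset":[-0.18,0.156,0],"twist":[0,0,0]},{"offset":[-0.24,0.208,0],"twist":[0,0,0]},{"offset":[-0.3,0.26,0],"twist":[0,0,0]}]'
python3 -m handwheel '[{"offset":[-0.04,0.035,0],"twist":[0,0,-0.09]},{"offset":[-0.09,0.075,0],"twist":[0,0,-0.18]},{"offset":[-0.13,0.11,0],"twist":[0,0,-0.27]},{"offset":[-0.17,0.145,0],"twist":[0,0,-0.36]},{"offset":[-0.2,0.17,0],"twist":[0,0,-0.45]}]'
python3 -m handwheel '[{"offset":[0,0,0],"twist":[0,0,-0.09]},{"offset":[0,0,0],"twist":[0,0,-0.18]},{"offset":[0,0,0],"twist":[0,0,-0.27]},{"offset":[0,0,0],"twist":[0,0,-0.36]},{"offset":[0,0,0],"twist":[0,0,-0.45]}]'
python3 - <<'E'
from h import *
w=snap('wrist','w1.png'); o=observe(); print(o['tool_pos'],o['qpos'],o['time_s'])
print(-w['R'].T@w['t']); print(proj(w,[.536,.0416,.147]))
a=snap('scene');b=snap('top')
go([.536,.0416,.25],189.8)
for p in((401,182.6),(425.8,282)): print(p,cast(a,*p,.0865).round(4))
E
```

```text
time_s: 0.75
tool_pos: [0.2617, -0.3557, 0.2503]
tool_rot: [-0.401, 3.115, 0.0]
wrist_force: [1.4, -0.9, 0.7]
gripper_width: 0.0855
grip_force: 0.0
time_s: 1.25
tool_pos: [0.3963, -0.1593, 0.2506]
tool_rot: [-0.401, 3.115, -0.0]
wrist_force: [1.3, -1.5, -0.0]
gripper_width: 0.0859
grip_force: 0.0
time_s: 1.75
tool_pos: [0.4867, -0.0304, 0.2501]
tool_rot: [1.464, -2.779, -0.0]
wrist_force: [-0.2, -0.1, 1.0]
gripper_width: 0.0856
grip_force: 0.0
time_s: 2.25
tool_pos: [0.4859, -0.032, 0.2502]
tool_rot: [2.334, -2.102, -0.0]
wrist_force: [-0.1, -0.6, 0.1]
gripper_width: 0.0853
grip_force: 0.0
[ 0.48584019 -0.03206271  0.2501676 ] [ 2.56720920e-01  1.29899381e-01 -4.87763044e-02 -8.35964329e-05
 -1.39237833e+00 -1.45193614e-01] 2.3
[ 0.49449484 -0.11490934  0.37357654]
[202.05607527 305.88061598]
offset [-0.1142 -0.0949  0.0003] twist [ 0.0001  0.     -0.048 ] mm 89.10151575840315 deg 4.318420716572383
(401, 182.6) [0.3484 0.2074 0.0865]
(425.8, 282) [0.669  0.2624 0.0865]
```

View pics/w1.png

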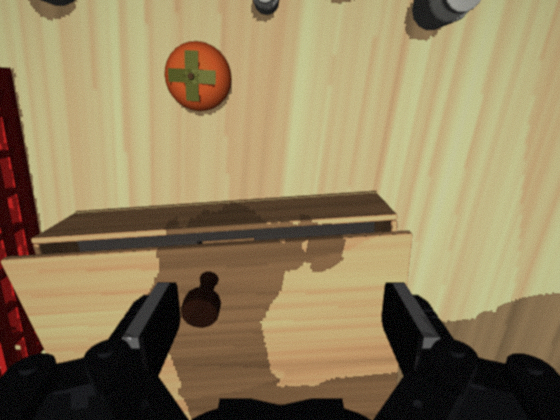

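The wrist view shows the knob head at (202,307), where the estimate puts it, and the lid ajar along the edge near row 240. I'll move down onto it and pinch.

```bash
python3 -m handwheel '[{"offset":[-0.04,-0.03,0],"twist":[0,0,-0.02]},{"offset":[-0.08,-0.065,0],"twist":[0,0,-0.048]},{"offset":[-0.114,-0.097,0],"twist":[0,0,-0.048]},{"offset":[-0.114,-0.097,0.0],"twist":[0,0,-0.048]},{"offset":[-0.114,-0.097,0],"twist":[0,0,-0.048]}]'
python3 -m handwheel '[{"offset":[0,0,0.05],"twist":[0,0,0]},{"offset":[0,0,0.1],"twist":[0,0,0]},{"offset":[0,0,0.14],"twist":[0,0,0]},{"offset":[0,0,0.17],"twist":[0,0,0]},{"offset":[0,0,0.17],"twist":[0,0,0]}]'
python3 -m handwheel '[{"offset":[0,0,0],"twist":[0,0,0]},{"offset":[0,0,0],"twist":[0,0,0]},{"offset":[0,0,0],"twist":[0,0,0]},{"offset":[0,0,0],"twist":[0,0,0]},{"offset":[0,0,0],"twist":[0,0,0]}]' 1 40
python3 -m handwheel '[{"offset":[0,0,0],"twist":[0,0,0]},{"offset":[0,0,0],"twist":[0,0,0]},{"offset":[0,0,0],"twist":[0,0,0]},{"offset":[0,0,0],"twist":[0,0,0]},{"offset":[0,0,0],"twist":[0,0,0]}]'
```

```text
time_s: 2.9
tool_pos: [0.5371, 0.042, 0.2498]
tool_rot: [2.403, -2.022, -0.001]
wrist_force: [-0.7, -0.7, -0.8]
gripper_width: 0.0855
grip_force: 0.0
time_s: 3.4
tool_pos: [0.535, 0.0406, 0.146]
tool_rot: [2.4, -2.021, -0.005]
wrist_force: [-0.1, 0.4, 0.1]
gripper_width: 0.0857
grip_force: 0.0
time_s: 3.9
tool_pos: [0.5374, 0.0416, 0.1489]
tool_rot: [-2.406, 2.02, -0.001]
wrist_force: [-0.2, -0.6, 1.2]
gripper_width: 0.0263
grip_force: 39.2
time_s: 4.4
tool_pos: [0.5374, 0.0415, 0.1485]
tool_rot: [-2.406, 2.02, -0.001]
wrist_force: [0.2, -2.4, 1.7]
gripper_width: 0.0264
grip_force: 39.2
```

```bash
python3 -m handwheel '[{"offset":[-0.010,0,-0.026],"twist":[0,0,0]},{"offset":[-0.023,0,-0.050],"twist":[0,0,0]},{"offset":[-0.037,0,-0.074],"twist":[0,0,0]},{"offset":[-0.053,0,-0.096],"twist":[0,0,0]},{"offset":[-0.072,0,-0.117],"twist":[0,0,0]}]'
python3 -m handwheel '[{"offset":[-0.020,0,-0.019],"twist":[0,0,0]},{"offset":[-0.041,0,-0.037],"twist":[0,0,0]},{"offset":[-0.063,0,-0.053],"twist":[0,0,0]},{"offset":[-0.087,0,-0.068],"twist":[0,0,0]},{"offset":[-0.111,0,-0.080],"twist":[0,0,0]}]'
python3 - <<'E'
from h import *
o=observe();print(o['qpos'],o['gripper_width'])
snap('scene','s2.png')
E
```

```text
time_s: 4.9
tool_pos: [0.53, 0.0829, 0.219]
tool_rot: [2.404, -2.019, 0.004]
wrist_force: [4.1, -7.4, -0.5]
gripper_width: 0.0262
grip_force: 39.8
time_s: 5.4
tool_pos: [0.5185, 0.1483, 0.2679]
tool_rot: [2.404, -2.02, 0.006]
wrist_force: [1.7, -6.5, 2.8]
gripper_width: 0.026
grip_force: 40.4
[ 0.57164216  0.22892853  0.11670078  0.00402861 -1.45923071 -0.39882675] 0.025979219287155516
```

View pics/s2.png

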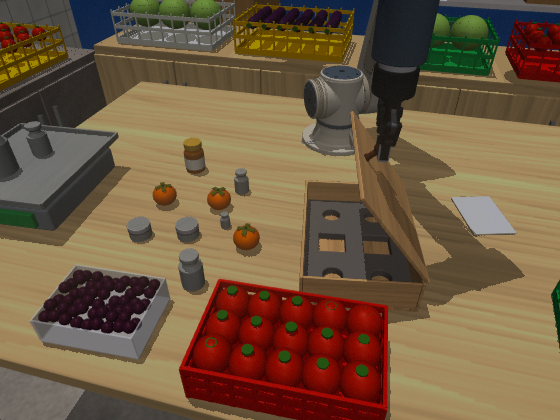

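The lid stands at about 50–55° with the knob still pinched at (383,155). The insert with its cups and pockets is visible. I'll continue the arc.

```bash
python3 -m handwheel '[{"offset":[-0.026,0,-0.010],"twist":[0,0,0]},{"offset":[-0.052,0,-0.019],"twist":[0,0,0]},{"offset":[-0.079,0,-0.025],"twist":[0,0,0]},{"offset":[-0.106,0,-0.029],"twist":[0,0,0]},{"offset":[-0.134,0,-0.030],"twist":[0,0,0]}]'
python3 -m handwheel '[{"offset":[-0.028,0,0],"twist":[0,0,0]},{"offset":[-0.055,0,0.003],"twist":[0,0,0]},{"offset":[-0.082,0,0.008],"twist":[0,0,0]},{"offset":[-0.109,0,0.015],"twist":[0,0,0]},{"offset":[-0.135,0,0.024],"twist":[0,0,0]}]'
python3 -m handwheel '[{"offset":[0,0,0],"twist":[0,0,0]},{"offset":[0,0,0],"twist":[0,0,0]},{"offset":[0,0,0],"twist":[0,0,0]},{"offset":[0,0,0],"twist":[0,0,0]},{"offset":[0,0,0],"twist":[0,0,0]}]' 0.4
python3 - <<'E'
from h import *
o=observe();print(o['qpos'],o['gripper_width'],o['tool_pos'],manip.tip_extent)
snap('scene','s3.png')
E
```

```text
time_s: 5.95
tool_pos: [0.5045, 0.2278, 0.2875]
tool_rot: [-2.405, 2.02, -0.006]
wrist_force: [-2.4, -4.8, 13.4]
gripper_width: 0.0261
grip_force: 42.0
time_s: 6.45
tool_pos: [0.4899, 0.3102, 0.2737]
tool_rot: [-2.403, 2.015, -0.001]
wrist_force: [-6.1, -0.3, 14.4]
gripper_width: 0.026
grip_force: 43.2
time_s: 6.95
tool_pos: [0.4903, 0.3084, 0.2699]
tool_rot: [2.405, -2.02, -0.0]
wrist_force: [0.5, -0.2, -0.5]
gripper_width: 0.0516
grip_force: 0.0
[ 8.31264544e-01  3.09851306e-01  2.32294845e-01 -9.92544817e-05
 -1.49354730e+00 -6.57810815e-01] 0.05155572356604081 [0.49027731 0.30839902 0.26993497] 0.019
```

View pics/s3.png

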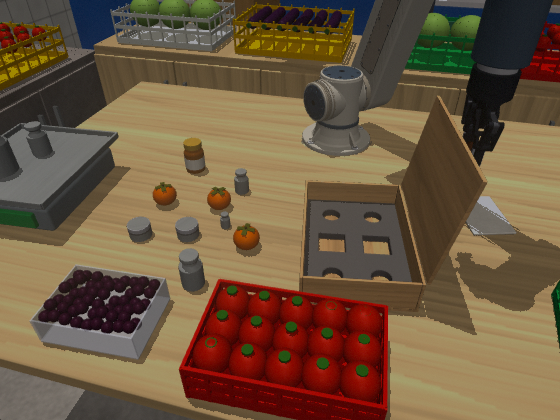

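The scene view shows the lid past upright at about 1.7 rad, and the jaws have released the knob near (480,145). Next I'll retreat upward and go to the first fruit.

```bash
python3 -m handwheel '[{"offset":[0,0,-0.05],"twist":[0,0,0]},{"offset":[0,0,-0.1],"twist":[0,0,0]},{"offset":[0,0,-0.15],"twist":[0,0,0]},{"offset":[0,0,-0.19],"twist":[0,0,0]},{"offset":[0,0,-0.19],"twist":[0,0,0]}]'
python3 -m handwheel '[{"offset":[0.06,0,0],"twist":[0,0,0]},{"offset":[0.14,-0.005,0],"twist":[0,0,0]},{"offset":[0.22,-0.01,0],"twist":[0,0,0]},{"offset":[0.3,-0.015,0],"twist":[0,0,0]},{"offset":[0.38,-0.017,0],"twist":[0,0,0]}]' 0
python3 -m handwheel '[{"offset":[0.08,0,0.05],"twist":[0,0,0]},{"offset":[0.16,0,0.1],"twist":[0,0,0]},{"offset":[0.24,0,0.16],"twist":[0,0,0]},{"offset":[0.3,0,0.22],"twist":[0,0,0]},{"offset":[0.34,0,0.28],"twist":[0,0,0]}]'
python3 -m handwheel '[{"offset":[0,0,0.02],"twist":[0,0,0]},{"offset":[0,0,0.04],"twist":[0,0,0]},{"offset":[0,0,0.04],"twist":[0,0,0]},{"offset":[0,0,0.04],"twist":[0,0,0]},{"offset":[0,0,0.04],"twist":[0,0,0]}]'
python3 - <<'E'
from h import *
a=snap('scene');b=snap('top');w=snap('wrist')
o=observe();print(o['tool_pos'],o['qpos'])
for c,st in blobs(w['pixels'],(3,150,70),(16,255,255),400): print(c,st,cast(w,*c,.03).round(4))
print(proj(w,[.573,-.116,.027]))
cv2.imwrite('pics/m4.png',np.hstack([cv2.resize(b['pixels'][130:290,140:290],(390,416)),cv2.resize(w['pixels'],(400,300),None) if 0 else cv2.copyMakeBorder(cv2.resize(w['pixels'],(400,300)),0,116,0,0,0)]))
E
```

```text
time_s: 7.5
tool_pos: [0.4911, 0.3088, 0.388]
tool_rot: [-2.4, 2.016, -0.003]
wrist_force: [0.4, 0.0, 0.3]
gripper_width: 0.0509
grip_force: 0.0
time_s: 8.0
tool_pos: [0.5397, 0.0841, 0.3835]
tool_rot: [2.406, -2.019, -0.001]
wrist_force: [0.7, -0.0, 0.9]
gripper_width: 0.0853
grip_force: 0.0
time_s: 8.5
tool_pos: [0.5732, -0.1069, 0.2281]
tool_rot: [-2.405, 2.021, -0.002]
wrist_force: [0.3, 0.5, -0.1]
gripper_width: 0.0853
grip_force: 0.0
time_s: 9.0
tool_pos: [0.574, -0.1038, 0.2068]
tool_rot: [-2.406, 2.017, -0.004]
wrist_force: [0.4, -0.6, 1.7]
gripper_width: 0.0855
grip_force: 0.0
[ 0.57367526 -0.10410816  0.20613713] [ 8.85369589e-02  3.34951659e-01  1.06580262e-01  7.63918879e-05
 -1.34050101e+00  8.63866077e-02]
[463.1  59.6] [ 433   20   71   81 3157] [ 0.4529 -0.2321  0.03  ]
[287.5 171.2] [ 254  141   68   68 2503] [ 0.5709 -0.1218  0.03  ]
[283.91209482 176.48573329]
```

View pics/m4.png

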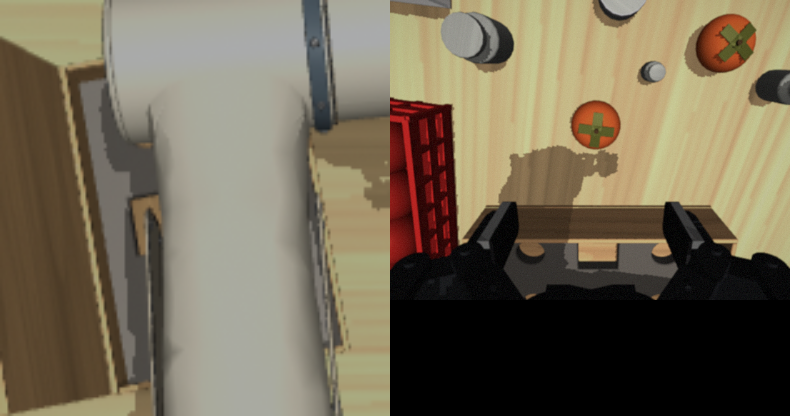

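The left panel (top view) has the arm covering most of the box. The wrist view on the right shows fruit A centred near full-image pixel (288,175), with the box wall below it. I'll correct the position and grasp.

```bash
python3 -m handwheel '[{"offset":[0.022,0.008,0.04],"twist":[0,0,0]},{"offset":[0.022,0.008,0.11],"twist":[0,0,0]},{"offset":[0.022,0.008,0.18],"twist":[0,0,0]},{"offset":[0.022,0.008,0.24],"twist":[0,0,0]},{"offset":[0.022,0.008,0.285],"twist":[0,0,0]}]'
python3 -m handwheel '[{"offset":[0,0,0],"twist":[0,0,0]},{"offset":[0,0,0],"twist":[0,0,0]},{"offset":[0,0,0],"twist":[0,0,0]},{"offset":[0,0,0],"twist":[0,0,0]},{"offset":[0,0,0],"twist":[0,0,0]}]' 1 45
python3 -m handwheel '[{"offset":[0,0,0],"twist":[0,0,0]},{"offset":[0,0,-0.02],"twist":[0,0,0]},{"offset":[0,0,-0.07],"twist":[0,0,0]},{"offset":[0,0,-0.13],"twist":[0,0,0]},{"offset":[0,0,-0.19],"twist":[0,0,0]}]'
python3 -m handwheel '[{"offset":[0,0,0],"twist":[0,0,0]},{"offset":[0,0,0],"twist":[0,0,0]},{"offset":[0,0,0],"twist":[0,0,0]},{"offset":[0,0,0],"twist":[0,0,0]},{"offset":[0,0,0],"twist":[0,0,0]}]'
python3 - <<'E'
from h import *
a=snap('scene','s5.png');w=snap('wrist')
o=observe();print(o['tool_pos'],o['qpos'])
cv2.imwrite('pics/m5.png',np.hstack([cv2.resize(a['pixels'][130:330,270:490],(400,364)),cv2.resize(w['pixels'],(400,364))]))
E
```

```text
time_s: 9.65
tool_pos: [0.57, -0.1182, 0.0321]
tool_rot: [2.406, -2.019, -0.002]
wrist_force: [0.2, -0.5, -0.1]
gripper_width: 0.0856
grip_force: 0.0
time_s: 10.15
tool_pos: [0.5718, -0.1184, 0.0357]
tool_rot: [-2.405, 2.018, -0.004]
wrist_force: [-0.2, 0.7, 3.3]
gripper_width: 0.0571
grip_force: 48.4
time_s: 10.65
tool_pos: [0.5702, -0.1185, 0.1497]
tool_rot: [2.406, -2.02, -0.001]
wrist_force: [0.9, 0.8, -1.3]
gripper_width: 0.0574
grip_force: 48.5
time_s: 11.15
tool_pos: [0.5702, -0.1184, 0.147]
tool_rot: [2.405, -2.019, -0.003]
wrist_force: [0.0, 1.1, -0.5]
gripper_width: 0.0574
grip_force: 48.5
[ 0.57048386 -0.11844795  0.14742368] [ 6.34628494e-02  3.69346728e-01  3.83250809e-03 -3.20207408e-05
 -1.20666355e+00  1.10699615e-01]
```

View pics/m5.png

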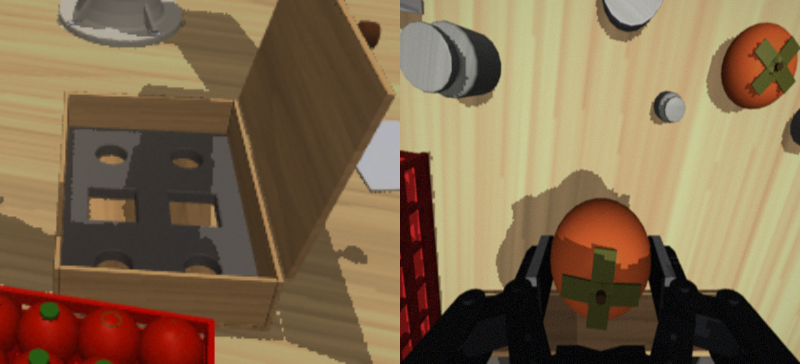

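The scene crop shows the empty insert: the near-robot cups at about (331,215) and (373,217), and the pockets below them. In the wrist view, fruit A is held centred and upright. Next I'll check where the box model predicts those holes.

```bash
cat >> h.py <<'E'
C=np.array([.5257,.1187]); YAW=np.radians(9.7); XH=np.array([-np.sin(YAW),np.cos(YAW)]); YH=np.array([-np.cos(YAW),-np.sin(YAW)])
def box(x,y): return C+XH*x/1000+YH*y/1000
E
python3 - <<'E'
from h import *
a=snap('scene')
for q in((-50,100),(50,100),(-50,0),(50,0),(-50,-100),(50,-100)):
    p=proj(a,[*box(*q),.024]); print(q,box(*q).round(4),'px',p.round(1),'crop',((p-[270,130])/.55).round(0))
    if q[1]==0: print([((proj(a,[*box(q[0]+i,q[1]+j),.024])-[270,130])/.55).round(0) for i,j in((-30,30),(30,30),(30,-30),(-30,-30))])
go([*box(-50,100),.147],189.7)
E
```

```text
(-50, 100) [0.4356 0.0526] px [330.4 214. ] crop [110. 153.]
(50, 100) [0.4187 0.1511] px [371.8 216.3] crop [185. 157.]
(-50, 0) [0.5341 0.0694] px [330.7 241.4] crop [110. 203.]
[array([ 87., 185.]), array([134., 188.]), array([136., 221.]), array([ 86., 218.])]
(50, 0) [0.5173 0.168 ] px [375.5 244.1] crop [192. 207.]
[array([166., 190.]), array([214., 193.]), array([219., 226.]), array([169., 223.])]
(-50, -100) [0.6327 0.0863] px [331.1 273.8] crop [111. 262.]
(50, -100) [0.6158 0.1848] px [380. 277.] crop [200. 267.]
offset [-0.3197  0.1723  0.0012] twist [0.0006 0.0001 0.0031] mm 217.89741825553497 deg 0.2810658065156023
```

```bash
python3 -m handwheel '[{"offset":[-0.04,0.015,0],"twist":[0,0,0]},{"offset":[-0.1,0.035,0],"twist":[0,0,0]},{"offset":[-0.16,0.057,0],"twist":[0,0,0]},{"offset":[-0.22,0.079,0],"twist":[0,0,0]},{"offset":[-0.28,0.1,0],"twist":[0,0,0]}]'
python3 -m handwheel '[{"offset":[-0.06,0.02,0],"twist":[0,0,0]},{"offset":[-0.12,0.045,0],"twist":[0,0,0]},{"offset":[-0.17,0.065,0],"twist":[0,0,0]},{"offset":[-0.205,0.073,0],"twist":[0,0,0]},{"offset":[-0.205,0.073,0],"twist":[0,0,0]}]'
python3 - <<'E'
from h import *
w=snap('wrist','w6.png')
o=observe();print(o['tool_pos'],o['gripper_width'])
for q in((-50,100),(-50,0),(-50,-100),(50,0)):
    print(q,proj(w,[*box(*q),.024]).round(1))
    if q[1]==0: print([proj(w,[*box(q[0]+i,q[1]+j),.024]).round(0) for i,j in((-30,30),(30,30),(30,-30),(-30,-30))])
E
```

```text
time_s: 11.8
tool_pos: [0.4817, 0.0377, 0.1481]
tool_rot: [-2.406, 2.02, -0.0]
wrist_force: [0.9, 0.3, -1.4]
gripper_width: 0.0566
grip_force: 48.5
time_s: 12.3
tool_pos: [0.4174, 0.1521, 0.1484]
tool_rot: [-2.409, 2.015, 0.0]
wrist_force: [-0.1, -1.5, -0.7]
gripper_width: 0.0572
grip_force: 48.5
[0.41776409 0.15113077 0.14827894] 0.05703552358051498
(-50, 100) [279.6  59.5]
(-50, 0) [123.2  58.2]
[array([166.,   5.]), array([174., 107.]), array([ 84., 107.]), array([67.,  5.])]
(-50, -100) [-33.5  56.8]
(50, 0) [141.8 206.7]
[array([179., 167.]), array([186., 245.]), array([107., 244.]), array([ 94., 166.])]
```

View pics/w6.png

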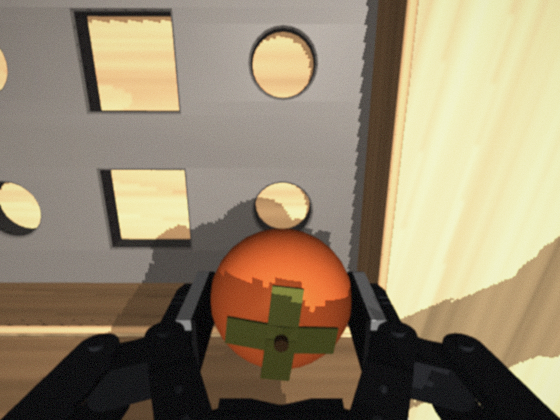

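Run:
```python
from h import *
w=snap('wrist');o=observe()
t=o['tool_pos'];print(t,proj(w,t),proj(w,t-[0,0,.007]))
for c,st in blobs(w['pixels'],(3,150,70),(16,255,255),400): print(c,st)
print('cam in tool',Rn.from_rotvec(o['tool_rot']).inv().apply(-w['R'].T@w['t']-t))
```

```text
[0.41802559 0.15044872 0.1481909 ] [279.68177969 306.06596366] [279.70753183 296.50642075]
[281.1 280.2] [  211   229   140   114 10220]
[248.6 353.7] [227 343  37  24 459]
cam in tool [ 0.08262976  0.00013601 -0.12349113]
```

```bash
sed -i 's/C=np.array(.*; YAW/C=np.array([.5230,.1198]); YAW/' h.py
python3 -m handwheel '[{"offset":[-0.003,0.0025,0.03],"twist":[0,0,0]},{"offset":[-0.003,0.0025,0.07],"twist":[0,0,0]},{"offset":[-0.003,0.0025,0.11],"twist":[0,0,0]},{"offset":[-0.003,0.0025,0.14],"twist":[0,0,0]},{"offset":[-0.003,0.0025,0.15],"twist":[0,0,0]}]'
python3 -m handwheel '[{"offset":[0,0,0.003],"twist":[0,0,0]},{"offset":[0,0,0.006],"twist":[0,0,0]},{"offset":[0,0,0.008],"twist":[0,0,0]},{"offset":[0,0,0.010],"twist":[0,0,0]},{"offset":[0,0,0.0105],"twist":[0,0,0]}]'
python3 -c "
from h import *
o=observe();print(o['tool_pos'],o['wrist_force'])"
```

```text
time_s: 12.9
tool_pos: [0.4156, 0.1502, 0.0563]
tool_rot: [2.402, -2.019, -0.001]
wrist_force: [-0.5, -0.2, -1.4]
gripper_width: 0.0572
grip_force: 48.5
time_s: 13.4
tool_pos: [0.4166, 0.1519, 0.0521]
tool_rot: [-2.406, 2.019, -0.0]
wrist_force: [0.8, -0.7, -0.6]
gripper_width: 0.0571
grip_force: 48.5
[0.41655569 0.15188036 0.05214435] [ 0.80654325 -0.69483477 -0.59452137]
```

```bash
python3 -m handwheel '[{"offset":[0,0,0.001],"twist":[0,0,0]},{"offset":[0,0,0.002],"twist":[0,0,0]},{"offset":[0,0,0.003],"twist":[0,0,0]},{"offset":[0,0,0.003],"twist":[0,0,0]},{"offset":[0,0,0.003],"twist":[0,0,0]}]'
python3 -m handwheel '[{"offset":[0,0,0.001],"twist":[0,0,0]},{"offset":[0,0,0.002],"twist":[0,0,0]},{"offset":[0,0,0.003],"twist":[0,0,0]},{"offset":[0,0,0.003],"twist":[0,0,0]},{"offset":[0,0,0.003],"twist":[0,0,0]}]'
```

```text
time_s: 13.9
tool_pos: [0.4167, 0.152, 0.0514]
tool_rot: [-2.406, 2.018, -0.001]
wrist_force: [-5.0, 0.5, 12.4]
gripper_width: 0.0569
grip_force: 49.7
time_s: 14.4
tool_pos: [0.4168, 0.1521, 0.0512]
tool_rot: [-2.406, 2.017, -0.002]
wrist_force: [-13.3, -1.9, 27.5]
gripper_width: 0.057
grip_force: 51.2
```

```bash
python3 -m handwheel '[{"offset":[0,0.0015,-0.005],"twist":[0,0,0]},{"offset":[0,0.003,-0.005],"twist":[0,0,0]},{"offset":[0,0.003,-0.003],"twist":[0,0,0]},{"offset":[0,0.003,-0.002],"twist":[0,0,0]},{"offset":[0,0.003,-0.002],"twist":[0,0,0]}]'
python3 -m handwheel '[{"offset":[0,0,0],"twist":[0,0,0]},{"offset":[0,0,0],"twist":[0,0,0]},{"offset":[0,0,0],"twist":[0,0,0]},{"offset":[0,0,0],"twist":[0,0,0]},{"offset":[0,0,0],"twist":[0,0,0]}]'
```

```text
time_s: 14.9
tool_pos: [0.4161, 0.1521, 0.0513]
tool_rot: [-2.405, 2.017, -0.003]
wrist_force: [-3.3, -0.3, 16.1]
gripper_width: 0.0572
grip_force: 50.1
time_s: 15.4
tool_pos: [0.4161, 0.1521, 0.0512]
tool_rot: [-2.405, 2.016, -0.003]
wrist_force: [-2.8, -1.1, 16.6]
gripper_width: 0.0571
grip_force: 50.1
```

```bash
python3 -m handwheel '[{"offset":[0,0,-0.0015],"twist":[0,0,0]},{"offset":[0,0,-0.0015],"twist":[0,0,0]},{"offset":[0,0,-0.0015],"twist":[0,0,0]},{"offset":[0,0,-0.0015],"twist":[0,0,0]},{"offset":[0,0,-0.0015],"twist":[0,0,0]}]'
python3 -m handwheel '[{"offset":[0,0,0],"twist":[0,0,0]},{"offset":[0,0,0],"twist":[0,0,0]},{"offset":[0,0,0],"twist":[0,0,0]},{"offset":[0,0,0],"twist":[0,0,0]},{"offset":[0,0,0],"twist":[0,0,0]}]' 0.14
python3 -m handwheel '[{"offset":[0,0,-0.02],"twist":[0,0,0]},{"offset":[0,0,-0.06],"twist":[0,0,0]},{"offset":[0,0,-0.12],"twist":[0,0,0]},{"offset":[0,0,-0.18],"twist":[0,0,0]},{"offset":[0,0,-0.22],"twist":[0,0,0]}]'
python3 - <<'E'
from h import *
a=snap('scene');b=snap('top');w=snap('wrist')
o=observe();print(o['tool_pos'],o['gripper_width'])
for n,s in(('s',a),('w',w)):
  for c,st in blobs(s['pixels'],(3,150,70),(16,255,255),150,(140,170,480,290) if n=='s' else None): print(n,c,st,cast(s,*c,.044).round(4),cast(s,*c,.027).round(4))
for c,st in blobs(b['pixels'],(0,0,90),(180,45,255),100,(340,150,430,220)): print(c,st,cast(b,*c,.036).round(4))
print('B'); go([.450,-.2305,.15],189.7)
E
```

```text
time_s: 15.9
tool_pos: [0.4161, 0.1521, 0.0514]
tool_rot: [-2.405, 2.017, -0.003]
wrist_force: [-0.0, -0.5, 9.3]
gripper_width: 0.0572
grip_force: 49.4
time_s: 16.4
tool_pos: [0.4144, 0.1512, 0.0501]
tool_rot: [2.406, -2.02, -0.0]
wrist_force: [-0.4, 0.2, -0.6]
gripper_width: 0.0738
grip_force: 0.0
time_s: 16.9
tool_pos: [0.4152, 0.1516, 0.1849]
tool_rot: [-2.404, 2.018, -0.002]
wrist_force: [0.4, 0.9, -0.1]
gripper_width: 0.0732
grip_force: 0.0
[0.41530899 0.15195874 0.18379022] 0.0734573551609511
s [164.5 195.7] [153 186  24  20 340] [ 0.4944 -0.3569  0.044 ] [ 0.4737 -0.3705  0.027 ]
s [218.8 200. ] [207 190  24  20 345] [ 0.4765 -0.2198  0.044 ] [ 0.4553 -0.2296  0.027 ]
s [373.1 211.6] [361 201  25  21 364] [0.4256 0.1522 0.044 ] [0.403  0.1526 0.027 ]
s [240.7 285.1] [216 279  72  11 256] [ 0.7263 -0.0771  0.044 ] [ 0.7119 -0.083   0.027 ]
w [282.3 196.9] [ 245  165   75   74 3050] [0.4164 0.1484 0.044 ] [0.4155 0.1534 0.027 ]
[404.3 182.4] [395 173  20  20 300] [ 0.5954 -0.3717  0.036 ]
[364.2 193.1] [355 184  19  20 300] [ 0.5673 -0.2636  0.036 ]
B
offset [0.6379 0.0537 0.0549] twist [-0.0021  0.0012  0.0031] mm 385.5125548474196 deg 0.35463308121890735
```

```bash
python3 -m handwheel '[{"offset":[0.05,0.004,0],"twist":[0,0,0]},{"offset":[0.12,0.01,0],"twist":[0,0,0]},{"offset":[0.2,0.016,0],"twist":[0,0,0]},{"offset":[0.28,0.022,0],"twist":[0,0,0]},{"offset":[0.36,0.03,0],"twist":[0,0,0]}]' 0
python3 -m handwheel '[{"offset":[0.08,0.006,0],"twist":[0,0,0]},{"offset":[0.16,0.013,0],"twist":[0,0,0]},{"offset":[0.23,0.019,0.01],"twist":[0,0,0]},{"offset":[0.275,0.024,0.02],"twist":[0,0,0]},{"offset":[0.278,0.024,0.02],"twist":[0,0,0]}]'
python3 -m handwheel '[{"offset":[0,0,0],"twist":[0,0,0]},{"offset":[0,0,0],"twist":[0,0,0]},{"offset":[0,0,0],"twist":[0,0,0]},{"offset":[0,0,0],"twist":[0,0,0]},{"offset":[0,0,0],"twist":[0,0,0]}]'
python3 - <<'E'
from h import *
w=snap('wrist')
o=observe();print(o['tool_pos'])
for c,st in blobs(w['pixels'],(3,150,70),(16,255,255),400): p=st[:2]+st[2:4]/2;print(c,st,cast(w,*p,.027).round(4));go([*cast(w,*p,.027)[:2],.035])
print(proj(w,[.45,-.2305,.027]), [proj(w,[x,y,.02]).round(0) for x,y in((.512,-.188),(.367,-.198))])
E
```

```text
time_s: 17.55
tool_pos: [0.4335, -0.0662, 0.1812]
tool_rot: [2.406, -2.018, -0.002]
wrist_force: [0.6, 0.1, 0.9]
gripper_width: 0.0854
grip_force: 0.0
time_s: 18.05
tool_pos: [0.4476, -0.2336, 0.1676]
tool_rot: [2.4, -2.023, -0.007]
wrist_force: [-0.2, 0.6, -0.0]
gripper_width: 0.0853
grip_force: 0.0
time_s: 18.55
tool_pos: [0.4491, -0.2306, 0.1705]
tool_rot: [-2.407, 2.018, -0.001]
wrist_force: [-0.6, -0.7, -0.2]
gripper_width: 0.0854
grip_force: 0.0
[ 0.44912768 -0.23077125  0.17052008]
[293.9  16.7] [ 251    0   88   39 2097] [ 0.4616 -0.3578  0.027 ]
offset [0.212  0.0166 0.2259] twist [0. 0. 0.] mm 186.150839204426 deg 0.0
[282.9 195.8] [ 246  163   75   76 3049] [ 0.4467 -0.2316  0.027 ]
offset [0.0006 0.0044 0.2259] twist [0. 0. 0.] mm 135.54484635079027 deg 0.0
[279.06996438 201.59143392] [array([197., 235.]), array([369., 252.])]
```

```bash
python3 -m handwheel '[{"offset":[0,0.003,0.03],"twist":[0,0,0]},{"offset":[0,0.003,0.09],"twist":[0,0,0]},{"offset":[0,0.003,0.15],"twist":[0,0,0]},{"offset":[0,0.003,0.2],"twist":[0,0,0]},{"offset":[0,0.003,0.226],"twist":[0,0,0]}]'
python3 -m handwheel '[{"offset":[0,0,0],"twist":[0,0,0]},{"offset":[0,0,0],"twist":[0,0,0]},{"offset":[0,0,0],"twist":[0,0,0]},{"offset":[0,0,0],"twist":[0,0,0]},{"offset":[0,0,0],"twist":[0,0,0]}]' 1 45
python3 -m handwheel '[{"offset":[0,0,0],"twist":[0,0,0]},{"offset":[0,0,-0.02],"twist":[0,0,0]},{"offset":[0,0,-0.07],"twist":[0,0,0]},{"offset":[0,0,-0.13],"twist":[0,0,0]},{"offset":[0,0,-0.19],"twist":[0,0,0]}]'
python3 - <<'E'
from h import *
o=observe();print(o['tool_pos'],o['gripper_width'],o['grip_force'])
sed=box(-50,100);print(sed);go([*sed,.147],189.7)
E
```

```text
time_s: 19.1
tool_pos: [0.4457, -0.2309, 0.0322]
tool_rot: [2.405, -2.019, -0.006]
wrist_force: [0.4, 0.3, 0.7]
gripper_width: 0.0853
grip_force: 0.0
time_s: 19.6
tool_pos: [0.4482, -0.2318, 0.036]
tool_rot: [-2.406, 2.019, -0.004]
wrist_force: [-0.5, 0.9, 5.2]
gripper_width: 0.0574
grip_force: 48.5
time_s: 20.1
tool_pos: [0.4467, -0.2314, 0.1498]
tool_rot: [2.406, -2.02, -0.002]
wrist_force: [1.1, 0.3, -0.5]
gripper_width: 0.0575
grip_force: 48.5
[ 0.44665968 -0.23136299  0.14975675] 0.05745136420502144 48.471542893967126
[0.43285412 0.05366589]
offset [-0.4719 -0.0596  0.0048] twist [0.0006 0.0004 0.003 ] mm 285.3763354338983 deg 0.2751328432223214
```

```bash
python3 -m handwheel '[{"offset":[-0.04,-0.005,0],"twist":[0,0,0]},{"offset":[-0.1,-0.013,0],"twist":[0,0,0]},{"offset":[-0.16,-0.02,0],"twist":[0,0,0]},{"offset":[-0.23,-0.029,0],"twist":[0,0,0]},{"offset":[-0.3,-0.038,0],"twist":[0,0,0]}]'
python3 -m handwheel '[{"offset":[-0.06,-0.008,0],"twist":[0,0,0.003]},{"offset":[-0.12,-0.016,0],"twist":[0,0,0.003]},{"offset":[-0.16,-0.021,0],"twist":[0,0,0.003]},{"offset":[-0.172,-0.022,0],"twist":[0,0,0.003]},{"offset":[-0.172,-0.022,0],"twist":[0,0,0.003]}]'
python3 -m handwheel '[{"offset":[0,0,0],"twist":[0,0,0]},{"offset":[0,0,0],"twist":[0,0,0]},{"offset":[0,0,0],"twist":[0,0,0]},{"offset":[0,0,0],"twist":[0,0,0]},{"offset":[0,0,0],"twist":[0,0,0]}]'
python3 - <<'E'
from h import *
o=observe();print(o['tool_pos'],o['gripper_width'],o['grip_force'],o['wrist_force'])
go([.4329,.0534,.053])
E
```

```text
time_s: 20.6
tool_pos: [0.4379, -0.0489, 0.1487]
tool_rot: [-2.405, 2.021, 0.0]
wrist_force: [0.1, 0.3, -1.3]
gripper_width: 0.0573
grip_force: 48.5
time_s: 21.1
tool_pos: [0.4334, 0.0542, 0.1487]
tool_rot: [2.403, -2.023, -0.0]
wrist_force: [-0.0, 0.4, -0.6]
gripper_width: 0.0571
grip_force: 48.5
time_s: 21.6
tool_pos: [0.4336, 0.0532, 0.1487]
tool_rot: [2.401, -2.026, -0.0]
wrist_force: [-0.6, 0.5, -1.5]
gripper_width: 0.057
grip_force: 48.5
[0.43363143 0.05324514 0.1486929 ] 0.05696585996783671 48.47172140754992 [-0.55511869  0.46896508 -1.50623969]
offset [-0.0005  0.0012  0.1595] twist [0. 0. 0.] mm 95.6958223669143 deg 0.0
```

```bash
python3 -m handwheel '[{"offset":[0,0.001,0.03],"twist":[0,0,0]},{"offset":[0,0.001,0.07],"twist":[0,0,0]},{"offset":[0,0.001,0.11],"twist":[0,0,0]},{"offset":[0,0.001,0.14],"twist":[0,0,0]},{"offset":[0,0.001,0.152],"twist":[0,0,0]}]'
python3 -m handwheel '[{"offset":[0,0,0.003],"twist":[0,0,0]},{"offset":[0,0,0.006],"twist":[0,0,0]},{"offset":[0,0,0.008],"twist":[0,0,0]},{"offset":[0,0,0.010],"twist":[0,0,0]},{"offset":[0,0,0.010],"twist":[0,0,0]}]'
python3 -m handwheel '[{"offset":[0,0,0.001],"twist":[0,0,0]},{"offset":[0,0,0.001],"twist":[0,0,0]},{"offset":[0,0,0.002],"twist":[0,0,0]},{"offset":[0,0,0.002],"twist":[0,0,0]},{"offset":[0,0,0.002],"twist":[0,0,0]}]'
```

```text
time_s: 22.1
tool_pos: [0.432, 0.0529, 0.0559]
tool_rot: [2.399, -2.024, -0.002]
wrist_force: [-0.1, -0.1, -1.4]
gripper_width: 0.0573
grip_force: 48.5
time_s: 22.6
tool_pos: [0.4337, 0.0539, 0.0523]
tool_rot: [-2.4, 2.024, -0.001]
wrist_force: [-0.4, 0.3, 2.6]
gripper_width: 0.0572
grip_force: 48.8
time_s: 23.1
tool_pos: [0.4338, 0.0541, 0.0517]
tool_rot: [-2.4, 2.024, -0.001]
wrist_force: [-4.4, 2.7, 11.3]
gripper_width: 0.0575
grip_force: 49.6
```

```bash
python3 -m handwheel '[{"offset":[-0.001,0.002,-0.001],"twist":[0,0,0]},{"offset":[-0.001,0.002,0],"twist":[0,0,0]},{"offset":[-0.001,0.002,0],"twist":[0,0,0]},{"offset":[-0.001,0.002,0],"twist":[0,0,0]},{"offset":[-0.001,0.002,0],"twist":[0,0,0]}]'
python3 -m handwheel '[{"offset":[0,0,0],"twist":[0,0,0]},{"offset":[0,0,0],"twist":[0,0,0]},{"offset":[0,0,0],"twist":[0,0,0]},{"offset":[0,0,0],"twist":[0,0,0]},{"offset":[0,0,0],"twist":[0,0,0]}]' 0.14
python3 -m handwheel '[{"offset":[0,0,-0.02],"twist":[0,0,0]},{"offset":[0,0,-0.06],"twist":[0,0,0]},{"offset":[0,0,-0.12],"twist":[0,0,0]},{"offset":[0,0,-0.18],"twist":[0,0,0]},{"offset":[0,0,-0.22],"twist":[0,0,0]}]'
python3 - <<'E'
from h import *
a=snap('scene');b=snap('top');w=snap('wrist')
o=observe();print(o['tool_pos'],o['gripper_width'])
for n,s in(('s',a),('w',w)):
  for c,st in blobs(s['pixels'],(3,150,70),(16,255,255),150,(140,170,480,270) if n=='s' else None): print(n,c,st,cast(s,*c,.044).round(4),cast(s,*c,.027).round(4))
for c,st in blobs(b['pixels'],(0,0,90),(180,45,255),100,(340,150,430,220)): print(c,st,cast(b,*c,.036).round(4))
print('C'); go([.463,-.370,.17],189.7)
E
```

```text
time_s: 23.6
tool_pos: [0.4333, 0.0544, 0.0518]
tool_rot: [-2.4, 2.023, -0.004]
wrist_force: [0.4, 0.2, 11.0]
gripper_width: 0.0573
grip_force: 49.4
time_s: 24.1
tool_pos: [0.4315, 0.0538, 0.0501]
tool_rot: [2.401, -2.025, -0.0]
wrist_force: [0.2, 0.1, -0.4]
gripper_width: 0.0737
grip_force: 0.0
time_s: 24.6
tool_pos: [0.4324, 0.054, 0.1848]
tool_rot: [-2.4, 2.024, -0.003]
wrist_force: [1.1, 0.7, -0.1]
gripper_width: 0.0733
grip_force: 0.0
[0.43254666 0.05429019 0.18373445] 0.07344596483258789
s [164.4 195.7] [153 186  24  20 339] [ 0.4945 -0.3572  0.044 ] [ 0.4738 -0.3708  0.027 ]
s [331.3 209.3] [320 198  24  22 372] [0.4424 0.0543 0.044 ] [0.4203 0.052  0.027 ]
s [373.3 211.4] [361 201  25  21 361] [0.4247 0.1526 0.044 ] [0.4021 0.153  0.027 ]
w [282.2 196.6] [ 245  165   75   74 3058] [0.4339 0.05   0.044 ] [0.433 0.055 0.027]
w [282.4 305. ] [ 249  278   68   67 2583] [0.417  0.1462 0.044 ] [0.4151 0.1574 0.027 ]
[404.3 182.4] [395 173  20  20 299] [ 0.5954 -0.3717  0.036 ]
[364.2 193.1] [355 184  19  20 300] [ 0.5673 -0.2636  0.036 ]
C
offset [0.7056 0.0693 0.0218] twist [-0.0023  0.0007  0.0001] mm 425.6033405106885 deg 0.21348912709835705
```

Both fruits are seated, so I'll get fruit C. The jar at (0.29,-0.36) stays clear of the jaws.

```bash
python3 -m handwheel '[{"offset":[0.05,0.005,0],"twist":[0,0,0]},{"offset":[0.12,0.012,0],"twist":[0,0,0]},{"offset":[0.2,0.02,0],"twist":[0,0,0]},{"offset":[0.28,0.028,0],"twist":[0,0,0]},{"offset":[0.36,0.036,0],"twist":[0,0,0]}]' 0
python3 -m handwheel '[{"offset":[0.08,0.008,0],"twist":[0,0,0]},{"offset":[0.16,0.016,0],"twist":[0,0,0]},{"offset":[0.24,0.024,0.01],"twist":[0,0,0]},{"offset":[0.31,0.031,0.02],"twist":[0,0,0]},{"offset":[0.345,0.033,0.02],"twist":[0,0,0]}]'
python3 -m handwheel '[{"offset":[0,0,0],"twist":[0,0,0]},{"offset":[0,0,0],"twist":[0,0,0]},{"offset":[0,0,0],"twist":[0,0,0]},{"offset":[0,0,0],"twist":[0,0,0]},{"offset":[0,0,0],"twist":[0,0,0]}]'
python3 - <<'E'
from h import *
w=snap('wrist')
o=observe();print(o['tool_pos'])
for c,st in blobs(w['pixels'],(3,150,70),(16,255,255),400): p=st[:2]+st[2:4]/2;print(c,st,cast(w,*p,.027).round(4));go([*(cast(w,*p,.027)[:2]+[.0008,0]),.035],189.7)
E
```

```text
time_s: 25.25
tool_pos: [0.446, -0.1643, 0.1811]
tool_rot: [2.401, -2.024, -0.003]
wrist_force: [0.9, 0.5, -0.2]
gripper_width: 0.0854
grip_force: 0.0
time_s: 25.75
tool_pos: [0.4607, -0.3725, 0.167]
tool_rot: [2.398, -2.028, -0.008]
wrist_force: [0.6, 0.1, -0.0]
gripper_width: 0.0852
grip_force: 0.0
time_s: 26.25
tool_pos: [0.4625, -0.3692, 0.1706]
tool_rot: [-2.403, 2.024, -0.001]
wrist_force: [0.2, -0.6, 0.1]
gripper_width: 0.0857
grip_force: 0.0
[ 0.46245266 -0.36935134  0.17060901]
[277.9 190.7] [ 240  158   76   75 3092] [ 0.4649 -0.3738  0.027 ]
offset [ 0.0083 -0.004   0.226 ] twist [-0.0003 -0.0001  0.0007] mm 135.72302806227498 deg 0.07262503233770454
[508.7 233. ] [479 222  67  39 587] [ 0.27   -0.3678  0.027 ]
offset [-0.0568  0.3145  0.2259] twist [-0.0003 -0.0001  0.0007] mm 234.78937423320355 deg 0.07262503233770454
```

```bash
python3 -m handwheel '[{"offset":[0.006,-0.004,0.03],"twist":[0,0,0]},{"offset":[0.006,-0.004,0.09],"twist":[0,0,0]},{"offset":[0.006,-0.004,0.15],"twist":[0,0,0]},{"offset":[0.006,-0.004,0.2],"twist":[0,0,0]},{"offset":[0.006,-0.004,0.226],"twist":[0,0,0]}]'
python3 -m handwheel '[{"offset":[0,0,0],"twist":[0,0,0]},{"offset":[0,0,0],"twist":[0,0,0]},{"offset":[0,0,0],"twist":[0,0,0]},{"offset":[0,0,0],"twist":[0,0,0]},{"offset":[0,0,0],"twist":[0,0,0]}]' 1 45
python3 -m handwheel '[{"offset":[0,0,0],"twist":[0,0,0]},{"offset":[0,0,-0.02],"twist":[0,0,0]},{"offset":[0,0,-0.07],"twist":[0,0,0]},{"offset":[0,0,-0.13],"twist":[0,0,0]},{"offset":[0,0,-0.19],"twist":[0,0,0]}]'
python3 -m handwheel '[{"offset":[0,0,0],"twist":[0,0,0]},{"offset":[0,0,0],"twist":[0,0,0]},{"offset":[0,0,0],"twist":[0,0,0]},{"offset":[0,0,0],"twist":[0,0,0]},{"offset":[0,0,0],"twist":[0,0,0]}]'
python3 - <<'E'
from h import *
o=observe();print(o['tool_pos'],o['gripper_width'],o['grip_force'])
go([.630,.087,.147],189.7)
E
```

```text
time_s: 26.8
tool_pos: [0.4639, -0.3719, 0.0319]
tool_rot: [2.401, -2.025, -0.006]
wrist_force: [0.1, -0.8, 0.1]
gripper_width: 0.0854
grip_force: 0.0
time_s: 27.3
tool_pos: [0.4661, -0.3736, 0.0361]
tool_rot: [-2.401, 2.025, -0.004]
wrist_force: [0.2, 0.6, 4.7]
gripper_width: 0.0567
grip_force: 48.4
time_s: 27.8
tool_pos: [0.4646, -0.3729, 0.1502]
tool_rot: [2.401, -2.025, -0.002]
wrist_force: [0.8, 0.8, -1.7]
gripper_width: 0.0574
grip_force: 48.4
time_s: 28.3
tool_pos: [0.4647, -0.3729, 0.1476]
tool_rot: [2.401, -2.025, -0.003]
wrist_force: [0.1, -0.2, -0.7]
gripper_width: 0.0568
grip_force: 48.4
[ 0.4647292  -0.37293576  0.14763979] 0.056809942463387074 48.38969929347513
offset [-0.7092 -0.4007  0.0013] twist [0.0011 0.0008 0.    ] mm 488.7287102828354 deg 0.12433797996511722
```

```bash
python3 -m handwheel '[{"offset":[-0.04,-0.023,0],"twist":[0,0,0]},{"offset":[-0.09,-0.051,0],"twist":[0,0,0]},{"offset":[-0.15,-0.085,0],"twist":[0,0,0]},{"offset":[-0.21,-0.119,0],"twist":[0,0,0]},{"offset":[-0.27,-0.153,0],"twist":[0,0,0]}]'
python3 -m handwheel '[{"offset":[-0.06,-0.034,0],"twist":[0,0,0]},{"offset":[-0.12,-0.068,0],"twist":[0,0,0]},{"offset":[-0.18,-0.102,0],"twist":[0,0,0]},{"offset":[-0.24,-0.136,0],"twist":[0,0,0]},{"offset":[-0.3,-0.169,0],"twist":[0,0,0]}]'
python3 -m handwheel '[{"offset":[-0.05,-0.028,0],"twist":[0,0,0]},{"offset":[-0.1,-0.056,0],"twist":[0,0,0]},{"offset":[-0.139,-0.078,0],"twist":[0,0,0]},{"offset":[-0.139,-0.078,0],"twist":[0,0,0]},{"offset":[-0.139,-0.078,0],"twist":[0,0,0]}]'
python3 -m handwheel '[{"offset":[0,0,0],"twist":[0,0,0]},{"offset":[0,0,0],"twist":[0,0,0]},{"offset":[0,0,0],"twist":[0,0,0]},{"offset":[0,0,0],"twist":[0,0,0]},{"offset":[0,0,0],"twist":[0,0,0]}]'
python3 - <<'E'
from h import *
o=observe();print(o['tool_pos'],o['gripper_width'],o['grip_force'])
go([.630,.087,.053],189.7)
w=snap('wrist')
for c,st in blobs(w['pixels'],(3,150,70),(16,255,255),400): print(c,st)
E
```

```text
time_s: 28.8
tool_pos: [0.5285, -0.1965, 0.1483]
tool_rot: [2.401, -2.026, -0.001]
wrist_force: [0.9, 0.8, -0.7]
gripper_width: 0.057
grip_force: 48.4
time_s: 29.3
tool_pos: [0.5981, -0.0018, 0.1482]
tool_rot: [2.401, -2.025, -0.001]
wrist_force: [1.1, 0.2, -1.1]
gripper_width: 0.0572
grip_force: 48.4
time_s: 29.8
tool_pos: [0.6298, 0.0869, 0.1478]
tool_rot: [2.401, -2.023, -0.001]
wrist_force: [-1.0, -0.7, -1.1]
gripper_width: 0.0572
grip_force: 48.4
time_s: 30.3
tool_pos: [0.63, 0.0863, 0.1488]
tool_rot: [-2.401, 2.026, -0.0]
wrist_force: [-0.4, 1.1, -1.0]
gripper_width: 0.0569
grip_force: 48.4
[0.63001975 0.08626047 0.14883764] 0.05694933944891283 48.39377054711804
offset [-0.0012 -0.0002  0.1597] twist [-0.0001  0.     -0.0002] mm 95.84049962684367 deg 0.021035959393971543
[543.7 221.2] [ 521  180   39   82 2272]
[280.8 280.1] [  211   225   140   133 10698]
[529.4 338.6] [ 495  304   65   78 3621]
```

```bash
python3 -m handwheel '[{"offset":[-0.001,0,0.03],"twist":[0,0,0]},{"offset":[-0.001,0,0.07],"twist":[0,0,0]},{"offset":[-0.001,0,0.11],"twist":[0,0,0]},{"offset":[-0.001,0,0.14],"twist":[0,0,0]},{"offset":[-0.001,0,0.152],"twist":[0,0,0]}]'
python3 -m handwheel '[{"offset":[0,0,0.003],"twist":[0,0,0]},{"offset":[0,0,0.006],"twist":[0,0,0]},{"offset":[0,0,0.008],"twist":[0,0,0]},{"offset":[0,0,0.010],"twist":[0,0,0]},{"offset":[0,0,0.010],"twist":[0,0,0]}]'
python3 -m handwheel '[{"offset":[0,0,0.001],"twist":[0,0,0]},{"offset":[0,0,0.001],"twist":[0,0,0]},{"offset":[0,0,0.002],"twist":[0,0,0]},{"offset":[0,0,0.002],"twist":[0,0,0]},{"offset":[0,0,0.002],"twist":[0,0,0]}]'
```

```text
time_s: 30.85
tool_pos: [0.6287, 0.0868, 0.0553]
tool_rot: [2.399, -2.024, -0.003]
wrist_force: [-0.2, 0.7, -1.5]
gripper_width: 0.0572
grip_force: 48.4
time_s: 31.35
tool_pos: [0.6308, 0.0877, 0.0533]
tool_rot: [-2.4, 2.023, -0.002]
wrist_force: [-1.6, 1.4, 4.8]
gripper_width: 0.0574
grip_force: 48.9
time_s: 31.85
tool_pos: [0.6308, 0.0879, 0.0528]
tool_rot: [-2.4, 2.023, -0.003]
wrist_force: [-3.8, 2.7, 8.3]
gripper_width: 0.0574
grip_force: 49.2
```

```bash
python3 -m handwheel '[{"offset":[-0.001,0.002,-0.002],"twist":[0,0,0]},{"offset":[-0.001,0.002,0],"twist":[0,0,0]},{"offset":[-0.001,0.002,0.001],"twist":[0,0,0]},{"offset":[-0.001,0.002,0.002],"twist":[0,0,0]},{"offset":[-0.001,0.002,0.002],"twist":[0,0,0]}]'
python3 -m handwheel '[{"offset":[0,0,0],"twist":[0,0,0]},{"offset":[0,0,0],"twist":[0,0,0]},{"offset":[0,0,0],"twist":[0,0,0]},{"offset":[0,0,0],"twist":[0,0,0]},{"offset":[0,0,0],"twist":[0,0,0]}]'
```

```text
time_s: 32.35
tool_pos: [0.63, 0.0887, 0.0523]
tool_rot: [-2.399, 2.022, -0.004]
wrist_force: [-4.4, 3.9, 14.6]
gripper_width: 0.0572
grip_force: 49.7
time_s: 32.85
tool_pos: [0.63, 0.0886, 0.0523]
tool_rot: [-2.399, 2.022, -0.004]
wrist_force: [-3.1, 5.0, 14.4]
gripper_width: 0.0575
grip_force: 49.7
```

```bash
python3 -m handwheel '[{"offset":[-0.002,0.001,-0.002],"twist":[0,0,0]},{"offset":[-0.002,0.001,0],"twist":[0,0,0]},{"offset":[-0.002,0.001,0],"twist":[0,0,0]},{"offset":[-0.002,0.001,-0.0005],"twist":[0,0,0]},{"offset":[-0.002,0.001,-0.001],"twist":[0,0,0]}]'
python3 -m handwheel '[{"offset":[0,0,0],"twist":[0,0,0]},{"offset":[0,0,0],"twist":[0,0,0]},{"offset":[0,0,0],"twist":[0,0,0]},{"offset":[0,0,0],"twist":[0,0,0]},{"offset":[0,0,0],"twist":[0,0,0]}]' 0.14
python3 -m handwheel '[{"offset":[0,0,-0.02],"twist":[0,0,0]},{"offset":[0,0,-0.06],"twist":[0,0,0]},{"offset":[0,0,-0.12],"twist":[0,0,0]},{"offset":[0,0,-0.18],"twist":[0,0,0]},{"offset":[0,0,-0.22],"twist":[0,0,0]}]'
python3 - <<'E'
from h import *
a=snap('scene');b=snap('top');w=snap('wrist')
o=observe();print(o['tool_pos'],o['gripper_width'])
for n,s in(('s',a),('w',w)):
  for c,st in blobs(s['pixels'],(3,150,70),(16,255,255),150,(140,170,480,290) if n=='s' else None): print(n,c,st,cast(s,*c,.044).round(4))
for c,st in blobs(b['pixels'],(0,0,90),(180,45,255),100,(330,150,430,220)): print(c,st,cast(b,*c,.036).round(4))
cv2.imwrite('pics/m7.png',np.hstack([cv2.resize(a['pixels'][130:330,270:490],(400,364)),cv2.resize(w['pixels'],(400,364))]))
go([.569,-.265,.17],189.7)
E
```

```text
time_s: 33.35
tool_pos: [0.6299, 0.0893, 0.0522]
tool_rot: [-2.399, 2.022, -0.005]
wrist_force: [0.1, 1.4, 8.2]
gripper_width: 0.0571
grip_force: 49.2
time_s: 33.85
tool_pos: [0.6277, 0.0885, 0.0493]
tool_rot: [2.401, -2.025, -0.001]
wrist_force: [-0.0, 0.8, 0.1]
gripper_width: 0.0734
grip_force: 0.0
time_s: 34.35
tool_pos: [0.6288, 0.0886, 0.186]
tool_rot: [-2.399, 2.023, -0.005]
wrist_force: [0.9, 0.2, 0.3]
gripper_width: 0.0735
grip_force: 0.0
[0.62896787 0.08891492 0.18490368] 0.0733319901670635
s [327.1 209.2] [320 198  15  22 231] [0.4446 0.0445 0.044 ]
s [373.1 211.6] [361 201  25  21 367] [0.4256 0.1522 0.044 ]
s [332.6 268.4] [319 254  29  24 441] [0.6362 0.0885 0.044 ]
s [240.4 285.2] [215 279  67  11 261] [ 0.7266 -0.0776  0.044 ]
w [282.4 196.4] [ 245  164   75   75 3028] [0.6304 0.0847 0.044 ]
w [527.3 198.8] [ 495  164   65   74 3362] [0.4425 0.054  0.044 ]
w [ 28.4 215.9] [ 13 201  33  31 245] [0.8278 0.1356 0.044 ]
w [509.4 306.8] [ 474  277   80   69 3251] [0.4197 0.1492 0.044 ]
[404.3 182.4] [395 173  20  20 299] [ 0.5954 -0.3717  0.036 ]
[364.2 193.1] [355 184  19  20 300] [ 0.5673 -0.2636  0.036 ]
offset [0.5646 0.1981 0.0233] twist [-0.0034  0.0005  0.0001] mm 359.26874769089966 deg 0.31339749294040653
```

View pics/m7.png

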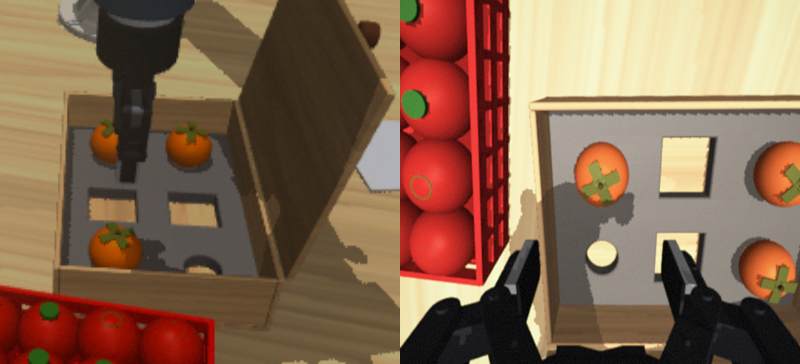

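The scene and wrist views show three persimmons seated upright in their cups. One far hinge-side cup and both pockets are still empty. Next come the tins.

```bash
sed -i 's/C=np.array(.*; YAW/C=np.array([.5220,.1202]); YAW/' h.py
python3 -m handwheel '[{"offset":[0.05,0.018,0],"twist":[0,0,0]},{"offset":[0.11,0.039,0],"twist":[0,0,0]},{"offset":[0.18,0.063,0],"twist":[0,0,0]},{"offset":[0.25,0.088,0],"twist":[0,0,0]},{"offset":[0.32,0.112,0],"twist":[0,0,0]}]' 0
python3 -m handwheel '[{"offset":[0.07,0.025,0],"twist":[0,0,0]},{"offset":[0.14,0.05,0],"twist":[0,0,0]},{"offset":[0.2,0.07,0.01],"twist":[0,0,0]},{"offset":[0.244,0.086,0.02],"twist":[0,0,0]},{"offset":[0.244,0.086,0.02],"twist":[0,0,0]}]'
python3 -m handwheel '[{"offset":[0,0,0],"twist":[0,0,0]},{"offset":[0,0,0],"twist":[0,0,0]},{"offset":[0,0,0],"twist":[0,0,0]},{"offset":[0,0,0],"twist":[0,0,0]},{"offset":[0,0,0],"twist":[0,0,0]}]'
python3 - <<'E'
from h import *
w=snap('wrist','w8.png')
o=observe();print(o['tool_pos'])
p=proj(w,[.569,-.265,.036]);print(p)
for c,st in blobs(w['pixels'],(0,0,100),(180,40,255),600): print(c,st,cast(w,*c,.036).round(4))
E
```

```text
time_s: 35.0
tool_pos: [0.5929, -0.1134, 0.181]
tool_rot: [2.401, -2.024, -0.002]
wrist_force: [0.8, 0.4, 0.1]
gripper_width: 0.0857
grip_force: 0.0
time_s: 35.5
tool_pos: [0.5657, -0.2678, 0.1676]
tool_rot: [2.396, -2.029, -0.006]
wrist_force: [-0.2, 0.5, -0.6]
gripper_width: 0.0855
grip_force: 0.0
time_s: 36.0
tool_pos: [0.5681, -0.2643, 0.1699]
tool_rot: [-2.402, 2.024, -0.0]
wrist_force: [-0.6, 0.2, 0.4]
gripper_width: 0.0851
grip_force: 0.0
[ 0.56804384 -0.26441829  0.16985711]
[279.08790271 204.30679391]
[265.5  42.9] [ 226    0   79   87 5352] [ 0.5965 -0.3731  0.036 ]
[ 24.9 143.7] [   0   33   55  202 5435] [ 0.7559 -0.2791  0.036 ]
[280.4 201.9] [ 246  172   68   60 3249] [ 0.5683 -0.267   0.036 ]
[ 90.6 264.4] [ 54 248  61  52 929] [ 0.7097 -0.1894  0.036 ]
[ 63.1 294.8] [  36  272   55   47 1978] [ 0.7321 -0.1571  0.036 ]
[527.7 335.8] [510 321  37  31 888] [ 0.3365 -0.1836  0.036 ]
```

View pics/w8.png

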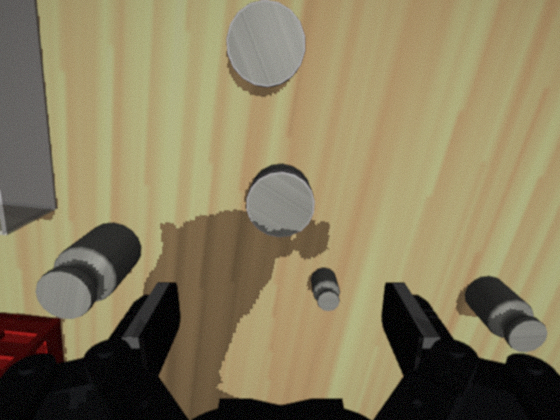

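The wrist view shows tin 1's top face centred at (280,203), nearly straight below as predicted. Tin 2 is at (266,43), and the small weight at (327,298) is clear of the fingers.

```bash
python3 -m handwheel '[{"offset":[0.002,-0.001,0.03],"twist":[0,0,0]},{"offset":[0.002,-0.001,0.09],"twist":[0,0,0]},{"offset":[0.002,-0.001,0.15],"twist":[0,0,0]},{"offset":[0.002,-0.001,0.2],"twist":[0,0,0]},{"offset":[0.002,-0.001,0.217],"twist":[0,0,0]}]'
python3 -m handwheel '[{"offset":[0,0,0],"twist":[0,0,0]},{"offset":[0,0,0],"twist":[0,0,0]},{"offset":[0,0,0],"twist":[0,0,0]},{"offset":[0,0,0],"twist":[0,0,0]},{"offset":[0,0,0],"twist":[0,0,0]}]' 1 45
python3 -m handwheel '[{"offset":[0,0,0],"twist":[0,0,0]},{"offset":[0,0,-0.02],"twist":[0,0,0]},{"offset":[0,0,-0.07],"twist":[0,0,0]},{"offset":[0,0,-0.13],"twist":[0,0,0]},{"offset":[0,0,-0.19],"twist":[0,0,0]}]'
python3 -m handwheel '[{"offset":[0,0,0],"twist":[0,0,0]},{"offset":[0,0,0],"twist":[0,0,0]},{"offset":[0,0,0],"twist":[0,0,0]},{"offset":[0,0,0],"twist":[0,0,0]},{"offset":[0,0,0],"twist":[0,0,0]}]'
python3 - <<'E'
from h import *
o=observe();print(o['tool_pos'],o['gripper_width'],o['grip_force'])
print(box(50,0),box(-50,0));go([*box(50,0),o['tool_pos'][2]],189.7)
E
```

```text
time_s: 36.55
tool_pos: [0.5665, -0.2651, 0.036]
tool_rot: [2.399, -2.024, -0.009]
wrist_force: [0.1, -0.4, -1.0]
gripper_width: 0.0856
grip_force: 0.0
time_s: 37.05
tool_pos: [0.5703, -0.2665, 0.0421]
tool_rot: [-2.401, 2.024, -0.007]
wrist_force: [-0.6, 0.9, 5.7]
gripper_width: 0.0499
grip_force: 47.4
time_s: 37.55
tool_pos: [0.5681, -0.2659, 0.1554]
tool_rot: [2.401, -2.026, -0.001]
wrist_force: [1.0, -0.3, -1.3]
gripper_width: 0.05
grip_force: 47.0
time_s: 38.05
tool_pos: [0.5681, -0.2659, 0.1525]
tool_rot: [2.401, -2.025, -0.003]
wrist_force: [0.4, 0.1, -0.7]
gripper_width: 0.0495
grip_force: 47.1
[ 0.56810967 -0.26588436  0.15245505] 0.049465311741884295 47.124475836753845
[0.51357553 0.16948517] [0.53042447 0.07091483]
offset [-7.306e-01 -3.270e-02  6.000e-04] twist [0.0012 0.0005 0.    ] mm 438.77169928958386 deg 0.12094779744943648
```

```bash
python3 -m handwheel '[{"offset":[-0.04,-0.002,0],"twist":[0,0,0]},{"offset":[-0.1,-0.005,0],"twist":[0,0,0]},{"offset":[-0.16,-0.007,0],"twist":[0,0,0]},{"offset":[-0.22,-0.01,0],"twist":[0,0,0]},{"offset":[-0.29,-0.013,0],"twist":[0,0,0]}]'
python3 -m handwheel '[{"offset":[-0.07,-0.003,0],"twist":[0,0,0]},{"offset":[-0.14,-0.006,0],"twist":[0,0,0]},{"offset":[-0.21,-0.01,0],"twist":[0,0,0]},{"offset":[-0.28,-0.013,0],"twist":[0,0,0]},{"offset":[-0.35,-0.016,0],"twist":[0,0,0]}]'
python3 -m handwheel '[{"offset":[-0.05,-0.002,0],"twist":[0,0,0]},{"offset":[-0.09,-0.004,0],"twist":[0,0,0]},{"offset":[-0.09,-0.004,0],"twist":[0,0,0]},{"offset":[-0.09,-0.004,0],"twist":[0,0,0]},{"offset":[-0.09,-0.004,0],"twist":[0,0,0]}]'
python3 -m handwheel '[{"offset":[0,0,0],"twist":[0,0,0]},{"offset":[0,0,0],"twist":[0,0,0]},{"offset":[0,0,0],"twist":[0,0,0]},{"offset":[0,0,0],"twist":[0,0,0]},{"offset":[0,0,0],"twist":[0,0,0]}]'
python3 - <<'E'
from h import *
w=snap('wrist','w9.png');o=observe();print(o['tool_pos'],o['gripper_width'],o['grip_force'])
print([proj(w,[*box(-50+i,j),.024]).round(0) for i,j in((-30,30),(30,30),(30,-30),(-30,-30))])
print([proj(w,[*box(50+i,j),.024]).round(0) for i,j in((-30,30),(30,30),(30,-30),(-30,-30))])
go([*box(50,0),.055],189.7)
E
```

```text
time_s: 38.55
tool_pos: [0.5465, -0.0923, 0.153]
tool_rot: [2.4, -2.026, -0.001]
wrist_force: [1.2, 0.4, -0.3]
gripper_width: 0.0498
grip_force: 47.1
time_s: 39.05
tool_pos: [0.5204, 0.117, 0.1532]
tool_rot: [2.401, -2.025, -0.0]
wrist_force: [0.8, 0.3, -1.1]
gripper_width: 0.0497
grip_force: 47.1
time_s: 39.55
tool_pos: [0.5142, 0.1684, 0.1533]
tool_rot: [2.4, -2.026, -0.0]
wrist_force: [0.3, -0.0, -1.8]
gripper_width: 0.05
grip_force: 47.1
time_s: 40.05
tool_pos: [0.5143, 0.1689, 0.1535]
tool_rot: [-2.401, 2.026, -0.0]
wrist_force: [0.5, -0.8, -1.1]
gripper_width: 0.05
grip_force: 47.1
[0.51432949 0.16899081 0.15354338] 0.04983220997958014 47.11867868900299
[array([329.,  12.]), array([325., 111.]), array([237., 111.]), array([233.,  12.])]
[array([323., 168.]), array([320., 245.]), array([242., 245.]), array([239., 169.])]
offset [-0.001   0.0011  0.1642] twist [-0.  0.  0.] mm 98.54749923322537 deg 0.0046548414812361185
```

View pics/w9.png

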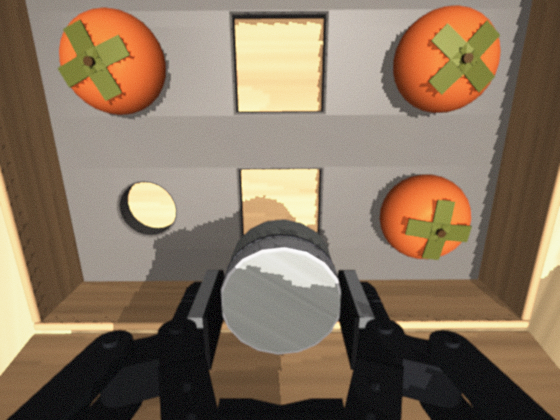

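The wrist view shows the tin held level. The pocket edges are at u 231–327 and v 13–113, matching the prediction to about 1 mm. I'll lower it.

```bash
python3 -m handwheel '[{"offset":[-0.001,0.001,0.03],"twist":[0,0,0]},{"offset":[-0.001,0.001,0.07],"twist":[0,0,0]},{"offset":[-0.001,0.001,0.1],"twist":[0,0,0]},{"offset":[-0.001,0.001,0.125],"twist":[0,0,0]},{"offset":[-0.001,0.001,0.14],"twist":[0,0,0]}]'
python3 -m handwheel '[{"offset":[0,0,0.005],"twist":[0,0,0]},{"offset":[0,0,0.01],"twist":[0,0,0]},{"offset":[0,0,0.015],"twist":[0,0,0]},{"offset":[0,0,0.02],"twist":[0,0,0]},{"offset":[0,0,0.025],"twist":[0,0,0]}]'
python3 -m handwheel '[{"offset":[0,0,0.003],"twist":[0,0,0]},{"offset":[0,0,0.006],"twist":[0,0,0]},{"offset":[0,0,0.008],"twist":[0,0,0]},{"offset":[0,0,0.01],"twist":[0,0,0]},{"offset":[0,0,0.01],"twist":[0,0,0]}]'
```

```text
time_s: 40.6
tool_pos: [0.5131, 0.1693, 0.0682]
tool_rot: [2.4, -2.025, -0.001]
wrist_force: [-0.7, 0.2, -0.8]
gripper_width: 0.0495
grip_force: 47.1
time_s: 41.1
tool_pos: [0.5138, 0.1697, 0.0547]
tool_rot: [-2.401, 2.025, -0.0]
wrist_force: [0.0, 0.6, -0.6]
gripper_width: 0.0499
grip_force: 47.1
time_s: 41.6
tool_pos: [0.5135, 0.1695, 0.0484]
tool_rot: [2.401, -2.025, -0.0]
wrist_force: [-0.5, -0.7, -0.5]
gripper_width: 0.0498
grip_force: 47.1
```

```bash
python3 -m handwheel '[{"offset":[0,0,0.001],"twist":[0,0,0]},{"offset":[0,0,0.002],"twist":[0,0,0]},{"offset":[0,0,0.003],"twist":[0,0,0]},{"offset":[0,0,0.003],"twist":[0,0,0]},{"offset":[0,0,0.003],"twist":[0,0,0]}]'
```

```text
time_s: 42.1
tool_pos: [0.5137, 0.1696, 0.0481]
tool_rot: [-2.401, 2.025, -0.001]
wrist_force: [-4.8, -0.4, 8.8]
gripper_width: 0.0501
grip_force: 48.2
```

```bash
python3 -m handwheel '[{"offset":[0,0,0],"twist":[0,0,0]},{"offset":[0,0,0],"twist":[0,0,0]},{"offset":[0,0,0],"twist":[0,0,0]},{"offset":[0,0,0],"twist":[0,0,0]},{"offset":[0,0,0],"twist":[0,0,0]}]' 0.14
python3 -m handwheel '[{"offset":[0,0,-0.02],"twist":[0,0,0]},{"offset":[0,0,-0.06],"twist":[0,0,0]},{"offset":[0,0,-0.12],"twist":[0,0,0]},{"offset":[0,0,-0.18],"twist":[0,0,0]},{"offset":[0,0,-0.22],"twist":[0,0,0]}]'
python3 - <<'E'
from h import *
b=snap('top');w=snap('wrist');a=snap('scene','s10.png')
o=observe();print(o['tool_pos'],o['gripper_width'])
for c,st in blobs(b['pixels'],(0,0,90),(180,45,255),40,(330,150,430,280)): print(c,st,cast(b,*c,.036).round(4))
for c,st in blobs(w['pixels'],(0,0,100),(180,25,255),600): print('w',c,st,cast(w,*c,.042).round(4))
go([.5965,-.373,.17],189.7)
E
```

```text
time_s: 42.6
tool_pos: [0.5136, 0.1695, 0.0466]
tool_rot: [2.401, -2.025, -0.0]
wrist_force: [-0.8, 1.0, -0.3]
gripper_width: 0.0735
grip_force: 0.0
time_s: 43.1
tool_pos: [0.5145, 0.1697, 0.1827]
tool_rot: [-2.399, 2.023, -0.003]
wrist_force: [0.2, 1.2, -0.1]
gripper_width: 0.0735
grip_force: 0.0
[0.51460316 0.17004909 0.18149826] 0.0733383948447804
[404.3 182.4] [395 173  20  20 300] [ 0.5954 -0.3717  0.036 ]
[336.8 213.4] [333 210   8   8  48] [ 0.5135 -0.1894  0.036 ]
[343.  271.3] [336 264  14  14 135] [ 0.3609 -0.2024  0.036 ]
w [207.7  59.6] [ 118    0  136  138 4563] [0.5844 0.078  0.042 ]
w [356.3  56.1] [ 321    0   97  117 5153] [0.4836 0.0585 0.042 ]
w [333.2 172.9] [295 125  73  96 970] [0.4815 0.1414 0.042 ]
w [209.5 171.2] [ 166  135   82   77 1321] [0.5749 0.1563 0.042 ]
w [286.  202.2] [ 254  170   66   68 3376] [0.5129 0.1707 0.042 ]
offset [0.9152 0.0182 0.0174] twist [-0.0031  0.0012  0.0001] mm 549.310132581106 deg 0.2954502081573412
```

```bash
python3 -m handwheel '[{"offset":[0.05,0.001,0],"twist":[0,0,0]},{"offset":[0.12,0.002,0],"twist":[0,0,0]},{"offset":[0.2,0.004,0],"twist":[0,0,0]},{"offset":[0.28,0.006,0],"twist":[0,0,0]},{"offset":[0.36,0.007,0],"twist":[0,0,0]}]' 0
python3 -m handwheel '[{"offset":[0.08,0.001,0],"twist":[0,0,0]},{"offset":[0.16,0.003,0],"twist":[0,0,0]},{"offset":[0.24,0.005,0],"twist":[0,0,0]},{"offset":[0.32,0.006,0],"twist":[0,0,0]},{"offset":[0.4,0.008,0],"twist":[0,0,0]}]'
python3 -m handwheel '[{"offset":[0.06,0.001,0.005],"twist":[0,0,0]},{"offset":[0.12,0.002,0.01],"twist":[0,0,0]},{"offset":[0.155,0.003,0.017],"twist":[0,0,0]},{"offset":[0.155,0.003,0.017],"twist":[0,0,0]},{"offset":[0.155,0.003,0.017],"twist":[0,0,0]}]'
python3 -m handwheel '[{"offset":[0,0,0],"twist":[0,0,0]},{"offset":[0,0,0],"twist":[0,0,0]},{"offset":[0,0,0],"twist":[0,0,0]},{"offset":[0,0,0],"twist":[0,0,0]},{"offset":[0,0,0],"twist":[0,0,0]}]'
python3 - <<'E'
from h import *
w=snap('wrist')
o=observe();print(o['tool_pos'],o['qpos'])
print(proj(w,[.5965,-.373,.036]))
for c,st in blobs(w['pixels'],(0,0,100),(180,40,255),600): print(c,st,cast(w,*c,.036).round(4))
go([.5965,-.374,.04],189.7)
E
```

```text
time_s: 43.75
tool_pos: [0.5453, -0.0458, 0.1782]
tool_rot: [2.401, -2.024, -0.002]
wrist_force: [1.1, 0.7, 1.2]
gripper_width: 0.0857
grip_force: 0.0
time_s: 44.25
tool_pos: [0.5811, -0.2832, 0.1779]
tool_rot: [2.401, -2.025, -0.003]
wrist_force: [1.8, 0.6, 0.0]
gripper_width: 0.0854
grip_force: 0.0
time_s: 44.75
tool_pos: [0.5949, -0.3734, 0.1672]
tool_rot: [2.4, -2.026, -0.004]
wrist_force: [1.4, 0.2, -1.0]
gripper_width: 0.0854
grip_force: 0.0
time_s: 45.25
tool_pos: [0.5956, -0.3731, 0.1688]
tool_rot: [-2.402, 2.025, -0.0]
wrist_force: [-0.2, 0.5, 0.4]
gripper_width: 0.0857
grip_force: 0.0
[ 0.59558354 -0.37320008  0.16866603] [-3.38281102e-01  5.92322946e-01  4.20752251e-01 -1.31968963e-05
 -1.39903417e+00  5.07962316e-01]
[278.92379862 205.78501115]
[ 49.5 214.8] [   0  110   86  243 6579] [ 0.7674 -0.3364  0.036 ]
[279.3 202.2] [ 245  173   68   59 3166] [ 0.5967 -0.3758  0.036 ]
offset [ 0.0016 -0.0012  0.2144] twist [-0.0001 -0.0001  0.0002] mm 128.67178185327435 deg 0.024494725176430525
```

```bash
python3 -m handwheel '[{"offset":[0.003,-0.001,0.03],"twist":[0,0,0]},{"offset":[0.003,-0.001,0.09],"twist":[0,0,0]},{"offset":[0.003,-0.001,0.15],"twist":[0,0,0]},{"offset":[0.003,-0.001,0.2],"twist":[0,0,0]},{"offset":[0.003,-0.001,0.214],"twist":[0,0,0]}]'
python3 -m handwheel '[{"offset":[0,0,0],"twist":[0,0,0]},{"offset":[0,0,0],"twist":[0,0,0]},{"offset":[0,0,0],"twist":[0,0,0]},{"offset":[0,0,0],"twist":[0,0,0]},{"offset":[0,0,0],"twist":[0,0,0]}]' 1 45
python3 -m handwheel '[{"offset":[0,0,0],"twist":[0,0,0]},{"offset":[0,0,-0.02],"twist":[0,0,0]},{"offset":[0,0,-0.07],"twist":[0,0,0]},{"offset":[0,0,-0.13],"twist":[0,0,0]},{"offset":[0,0,-0.19],"twist":[0,0,0]}]'
python3 -m handwheel '[{"offset":[0,0,0],"twist":[0,0,0]},{"offset":[0,0,0],"twist":[0,0,0]},{"offset":[0,0,0],"twist":[0,0,0]},{"offset":[0,0,0],"twist":[0,0,0]},{"offset":[0,0,0],"twist":[0,0,0]}]'
python3 - <<'E'
from h import *
o=observe();print(o['tool_pos'],o['gripper_width'],o['grip_force'])
go([*box(-50,0),o['tool_pos'][2]],189.7)
E
```

```text
time_s: 45.8
tool_pos: [0.5942, -0.3739, 0.0358]
tool_rot: [2.4, -2.025, -0.011]
wrist_force: [0.1, 0.3, -0.8]
gripper_width: 0.0856
grip_force: 0.0
time_s: 46.3
tool_pos: [0.5979, -0.3759, 0.0431]
tool_rot: [-2.401, 2.024, -0.008]
wrist_force: [-0.2, 0.1, 6.1]
gripper_width: 0.0498
grip_force: 47.4
time_s: 46.8
tool_pos: [0.596, -0.3749, 0.1559]
tool_rot: [2.401, -2.026, -0.001]
wrist_force: [0.8, -1.1, -0.9]
gripper_width: 0.0499
grip_force: 46.9
time_s: 47.3
tool_pos: [0.5959, -0.3749, 0.1529]
tool_rot: [2.401, -2.025, -0.003]
wrist_force: [-0.5, 0.5, -0.4]
gripper_width: 0.0496
grip_force: 47.0
[ 0.59593013 -0.3748934   0.15285991] 0.04955139961044423 47.013927698135376
offset [-0.7508 -0.0176  0.0009] twist [0.0012 0.0008 0.    ] mm 450.595125866341 deg 0.13083737674886523
```

```bash
python3 -m handwheel '[{"offset":[-0.04,-0.001,0],"twist":[0,0,0]},{"offset":[-0.1,-0.002,0],"twist":[0,0,0]},{"offset":[-0.16,-0.004,0],"twist":[0,0,0]},{"offset":[-0.22,-0.005,0],"twist":[0,0,0]},{"offset":[-0.29,-0.007,0],"twist":[0,0,0]}]'
python3 -m handwheel '[{"offset":[-0.07,-0.002,0],"twist":[0,0,0]},{"offset":[-0.14,-0.003,0],"twist":[0,0,0]},{"offset":[-0.21,-0.005,0],"twist":[0,0,0]},{"offset":[-0.28,-0.007,0],"twist":[0,0,0]},{"offset":[-0.35,-0.008,0],"twist":[0,0,0]}]'
python3 -m handwheel '[{"offset":[-0.05,-0.001,0],"twist":[0,0,0]},{"offset":[-0.09,-0.002,0],"twist":[0,0,0]},{"offset":[-0.111,-0.003,0],"twist":[0,0,0]},{"offset":[-0.111,-0.003,0],"twist":[0,0,0]},{"offset":[-0.111,-0.003,0],"twist":[0,0,0]}]'
python3 -m handwheel '[{"offset":[0,0,0],"twist":[0,0,0]},{"offset":[0,0,0],"twist":[0,0,0]},{"offset":[0,0,0],"twist":[0,0,0]},{"offset":[0,0,0],"twist":[0,0,0]},{"offset":[0,0,0],"twist":[0,0,0]}]'
python3 - <<'E'
from h import *
o=observe();print(o['tool_pos'],o['gripper_width'],o['grip_force'])
w=snap('wrist','w11.png')
go([*box(-50,0),.0545],189.7)
E
```

```text
time_s: 47.8
tool_pos: [0.5706, -0.2019, 0.1536]
tool_rot: [2.4, -2.026, -0.001]
wrist_force: [1.1, 1.0, -0.8]
gripper_width: 0.05
grip_force: 47.0
time_s: 48.3
tool_pos: [0.5399, 0.0065, 0.1539]
tool_rot: [2.401, -2.025, -0.0]
wrist_force: [0.5, 0.5, -1.6]
gripper_width: 0.0496
grip_force: 47.0
time_s: 48.8
tool_pos: [0.5311, 0.0705, 0.1539]
tool_rot: [2.401, -2.025, -0.0]
wrist_force: [-0.7, 0.1, -1.2]
gripper_width: 0.0497
grip_force: 47.0
time_s: 49.3
tool_pos: [0.5311, 0.0706, 0.1541]
tool_rot: [2.401, -2.026, 0.0]
wrist_force: [0.3, -0.1, -0.4]
gripper_width: 0.0498
grip_force: 47.0
[0.53111481 0.07063673 0.1541296 ] 0.049838845191117996 46.99892520904541
offset [-0.0005  0.0011  0.166 ] twist [ 0.     -0.     -0.0001] mm 99.60217224627117 deg 0.007475087717997413
```

View pics/w11.png

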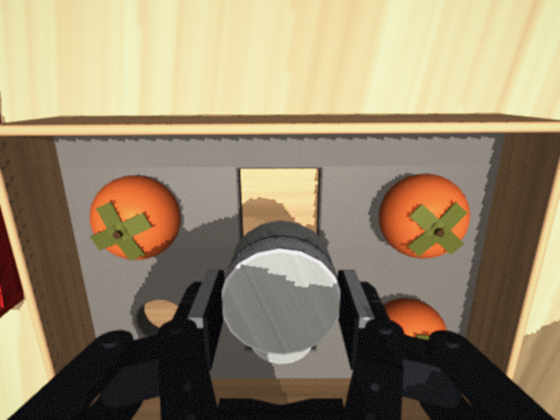

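The wrist view shows tin 2 held over its pocket (u 240–320, top edge at row 168), with tin 1 in place behind it near (283,352). I'll lower it.

```bash
python3 -m handwheel '[{"offset":[-0.001,0.001,0.03],"twist":[0,0,0]},{"offset":[-0.001,0.001,0.07],"twist":[0,0,0]},{"offset":[-0.001,0.001,0.1],"twist":[0,0,0]},{"offset":[-0.001,0.001,0.125],"twist":[0,0,0]},{"offset":[-0.001,0.001,0.14],"twist":[0,0,0]}]'
python3 -m handwheel '[{"offset":[0,0,0.005],"twist":[0,0,0]},{"offset":[0,0,0.01],"twist":[0,0,0]},{"offset":[0,0,0.015],"twist":[0,0,0]},{"offset":[0,0,0.02],"twist":[0,0,0]},{"offset":[0,0,0.025],"twist":[0,0,0]}]'
python3 -m handwheel '[{"offset":[0,0,0.003],"twist":[0,0,0]},{"offset":[0,0,0.006],"twist":[0,0,0]},{"offset":[0,0,0.008],"twist":[0,0,0]},{"offset":[0,0,0.01],"twist":[0,0,0]},{"offset":[0,0,0.01],"twist":[0,0,0]}]'
python3 -m handwheel '[{"offset":[0,0,0.001],"twist":[0,0,0]},{"offset":[0,0,0.002],"twist":[0,0,0]},{"offset":[0,0,0.003],"twist":[0,0,0]},{"offset":[0,0,0.003],"twist":[0,0,0]},{"offset":[0,0,0.003],"twist":[0,0,0]}]'
```

```text
time_s: 49.85
tool_pos: [0.5298, 0.0712, 0.0689]
tool_rot: [2.4, -2.025, -0.001]
wrist_force: [-0.8, 0.7, -2.1]
gripper_width: 0.05
grip_force: 47.0
time_s: 50.35
tool_pos: [0.5306, 0.0715, 0.0553]
tool_rot: [-2.401, 2.025, -0.001]
wrist_force: [-0.4, 0.0, -1.1]
gripper_width: 0.0498
grip_force: 47.0
time_s: 50.85
tool_pos: [0.5304, 0.0714, 0.0492]
tool_rot: [-2.401, 2.025, -0.0]
wrist_force: [0.1, 0.9, -0.5]
gripper_width: 0.0501
grip_force: 47.0
time_s: 51.35
tool_pos: [0.5305, 0.0714, 0.049]
tool_rot: [-2.401, 2.025, -0.001]
wrist_force: [-6.1, 1.8, 12.6]
gripper_width: 0.0498
grip_force: 48.4
```

```bash
python3 -m handwheel '[{"offset":[0,0,0],"twist":[0,0,0]},{"offset":[0,0,0],"twist":[0,0,0]},{"offset":[0,0,0],"twist":[0,0,0]},{"offset":[0,0,0],"twist":[0,0,0]},{"offset":[0,0,0],"twist":[0,0,0]}]' 0.14
python3 -m handwheel '[{"offset":[0,0,-0.02],"twist":[0,0,0]},{"offset":[0,0,-0.07],"twist":[0,0,0]},{"offset":[0,0,-0.14],"twist":[0,0,0]},{"offset":[0,0,-0.21],"twist":[0,0,0]},{"offset":[0,0,-0.28],"twist":[0,0,0]}]'
python3 -m handwheel '[{"offset":[0,0,-0.06],"twist":[0,0,0]},{"offset":[0,0,-0.12],"twist":[0,0,0]},{"offset":[0,0,-0.18],"twist":[0,0,0]},{"offset":[0,0,-0.24],"twist":[0,0,0]},{"offset":[0,0,-0.28],"twist":[0,0,0]}]'
python3 - <<'E'
from h import *
w=snap('wrist');a=snap('scene');b=snap('top')
o=observe();print(o['tool_pos'],o['gripper_width'])
go([.4905,.309,.388],189.7)
cv2.imwrite('pics/m12.png',np.hstack([cv2.resize(a['pixels'],(440,330)),cv2.resize(w['pixels'],(360,330))]))
E
```

```text
time_s: 51.85
tool_pos: [0.5304, 0.0713, 0.0471]
tool_rot: [2.401, -2.025, -0.0]
wrist_force: [-0.4, 0.3, -0.3]
gripper_width: 0.0732
grip_force: 0.0
time_s: 52.35
tool_pos: [0.5301, 0.0711, 0.2181]
tool_rot: [-2.401, 2.025, -0.001]
wrist_force: [2.0, -0.1, -0.0]
gripper_width: 0.0735
grip_force: 0.0
time_s: 52.85
tool_pos: [0.5302, 0.0709, 0.3873]
tool_rot: [-2.399, 2.023, -0.004]
wrist_force: [0.1, -0.5, 1.6]
gripper_width: 0.0735
grip_force: 0.0
[0.53064219 0.07133698 0.38582104] 0.07325485757341754
offset [-0.4017 -0.0008 -0.0033] twist [-0.0029  0.0005  0.    ] mm 241.0391108517086 deg 0.26514251327816285
```

View pics/m12.png

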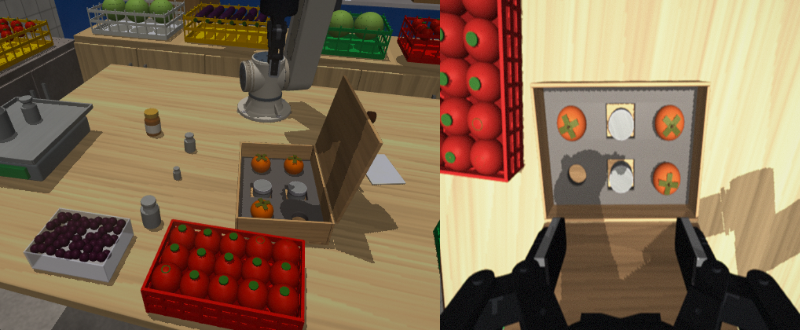

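The scene and wrist views show all three persimmons in cups, both tins flat in their pockets and the weights and jar untouched. The counter is clear. Now I'll shut the lid.

```bash
python3 -m handwheel '[{"offset":[-0.06,0,-0.003],"twist":[0,0,0]},{"offset":[-0.14,0,-0.003],"twist":[0,0,0]},{"offset":[-0.22,0,-0.003],"twist":[0,0,0]},{"offset":[-0.3,0,-0.003],"twist":[0,0,0]},{"offset":[-0.37,0,-0.003],"twist":[0,0,0]}]' 0.3
python3 -m handwheel '[{"offset":[-0.033,0,0],"twist":[0,0,0]},{"offset":[-0.033,0,0],"twist":[0,0,0]},{"offset":[-0.033,0,0],"twist":[0,0,0]},{"offset":[-0.033,0,0],"twist":[0,0,0]},{"offset":[-0.033,0,0],"twist":[0,0,0]}]'
python3 -m handwheel '[{"offset":[0,0,0.04],"twist":[0,0,0]},{"offset":[0,0,0.09],"twist":[0,0,0]},{"offset":[0,0,0.14],"twist":[0,0,0]},{"offset":[0,0,0.18],"twist":[0,0,0]},{"offset":[0,0,0.192],"twist":[0,0,0]}]'
python3 -m handwheel '[{"offset":[0,0,0],"twist":[0,0,0]},{"offset":[0,0,0],"twist":[0,0,0]},{"offset":[0,0,0],"twist":[0,0,0]},{"offset":[0,0,0],"twist":[0,0,0]},{"offset":[0,0,0],"twist":[0,0,0]}]' 1 40
python3 -m handwheel '[{"offset":[0,0,0],"twist":[0,0,0]},{"offset":[0,0,0],"twist":[0,0,0]},{"offset":[0,0,0],"twist":[0,0,0]},{"offset":[0,0,0],"twist":[0,0,0]},{"offset":[0,0,0],"twist":[0,0,0]}]'
```

```text
time_s: 53.5
tool_pos: [0.4917, 0.292, 0.3844]
tool_rot: [2.401, -2.024, -0.001]
wrist_force: [1.4, -0.0, 0.4]
gripper_width: 0.0601
grip_force: 0.0
time_s: 54.0
tool_pos: [0.49, 0.3084, 0.3856]
tool_rot: [-2.399, 2.027, -0.0]
wrist_force: [-0.2, -0.0, 1.2]
gripper_width: 0.0598
grip_force: 0.0
time_s: 54.5
tool_pos: [0.4888, 0.3081, 0.2674]
tool_rot: [2.397, -2.024, -0.002]
wrist_force: [-0.5, -0.7, 0.4]
gripper_width: 0.0597
grip_force: 0.0
time_s: 55.0
tool_pos: [0.4899, 0.3099, 0.2718]
tool_rot: [-2.4, 2.023, -0.001]
wrist_force: [-2.7, -0.3, 5.7]
gripper_width: 0.0263
grip_force: 39.6
time_s: 55.5
tool_pos: [0.4899, 0.3099, 0.2717]
tool_rot: [-2.4, 2.024, -0.001]
wrist_force: [-3.0, -0.7, 6.0]
gripper_width: 0.0263
grip_force: 39.6
```

```bash
python3 -m handwheel '[{"offset":[0.026,0,-0.009],"twist":[0,0,0]},{"offset":[0.053,0,-0.016],"twist":[0,0,0]},{"offset":[0.080,0,-0.021],"twist":[0,0,0]},{"offset":[0.108,0,-0.024],"twist":[0,0,0]},{"offset":[0.135,0,-0.024],"twist":[0,0,0]}]'
python3 -m handwheel '[{"offset":[0.028,0,0.002],"twist":[0,0,0]},{"offset":[0.055,0,0.006],"twist":[0,0,0]},{"offset":[0.082,0,0.012],"twist":[0,0,0]},{"offset":[0.108,0,0.020],"twist":[0,0,0]},{"offset":[0.134,0,0.030],"twist":[0,0,0]}]'
```

```text
time_s: 56.0
tool_pos: [0.5042, 0.2289, 0.2852]
tool_rot: [-2.399, 2.024, -0.002]
wrist_force: [3.1, 2.6, 1.5]
gripper_width: 0.0265
grip_force: 39.6
time_s: 56.5
tool_pos: [0.5181, 0.1496, 0.2659]
tool_rot: [-2.399, 2.025, -0.002]
wrist_force: [8.5, 4.2, -1.8]
gripper_width: 0.0259
grip_force: 39.5
```

```bash
python3 -m handwheel '[{"offset":[0.025,0,0.012],"twist":[0,0,0]},{"offset":[0.048,0,0.027],"twist":[0,0,0]},{"offset":[0.071,0,0.043],"twist":[0,0,0]},{"offset":[0.092,0,0.061],"twist":[0,0,0]},{"offset":[0.112,0,0.080],"twist":[0,0,0]}]'
python3 -m handwheel '[{"offset":[0.012,0,0.014],"twist":[0,0,0]},{"offset":[0.023,0,0.028],"twist":[0,0,0]},{"offset":[0.034,0,0.043],"twist":[0,0,0]},{"offset":[0.042,0,0.055],"twist":[0,0,0]},{"offset":[0.049,0,0.067],"twist":[0,0,0]}]'
python3 -m handwheel '[{"offset":[0.006,0,0.012],"twist":[0,0,0]},{"offset":[0.011,0,0.023],"twist":[0,0,0]},{"offset":[0.016,0,0.034],"twist":[0,0,0]},{"offset":[0.020,0,0.043],"twist":[0,0,0]},{"offset":[0.023,0,0.050],"twist":[0,0,0]}]'
python3 -m handwheel '[{"offset":[0.002,0,0.005],"twist":[0,0,0]},{"offset":[0.003,0,0.010],"twist":[0,0,0]},{"offset":[0.005,0,0.016],"twist":[0,0,0]},{"offset":[0.007,0,0.021],"twist":[0,0,0]},{"offset":[0.008,0,0.026],"twist":[0,0,0]}]'
```

```text
time_s: 57.0
tool_pos: [0.5298, 0.084, 0.2176]
tool_rot: [-2.398, 2.024, -0.002]
wrist_force: [8.3, 6.9, -1.8]
gripper_width: 0.0263
grip_force: 39.5
time_s: 57.5
tool_pos: [0.5348, 0.0553, 0.1777]
tool_rot: [-2.398, 2.023, -0.003]
wrist_force: [8.0, 6.2, 0.3]
gripper_width: 0.0263
grip_force: 39.7
time_s: 58.0
tool_pos: [0.5372, 0.0418, 0.1479]
tool_rot: [-2.398, 2.023, -0.003]
wrist_force: [7.4, 5.0, 0.5]
gripper_width: 0.0266
grip_force: 39.7
time_s: 58.5
tool_pos: [0.5381, 0.0369, 0.1327]
tool_rot: [-2.399, 2.023, -0.004]
wrist_force: [7.9, 4.2, 1.8]
gripper_width: 0.0263
grip_force: 39.8
```

```bash
python3 -m handwheel '[{"offset":[0.001,0,0.003],"twist":[0,0,0]},{"offset":[0.002,0,0.006],"twist":[0,0,0]},{"offset":[0.002,0,0.009],"twist":[0,0,0]},{"offset":[0.003,0,0.012],"twist":[0,0,0]},{"offset":[0.004,0,0.015],"twist":[0,0,0]}]'
python3 -m handwheel '[{"offset":[0,0,0.001],"twist":[0,0,0]},{"offset":[0.001,0,0.002],"twist":[0,0,0]},{"offset":[0.001,0,0.003],"twist":[0,0,0]},{"offset":[0.001,0,0.004],"twist":[0,0,0]},{"offset":[0.001,0,0.005],"twist":[0,0,0]}]'
```

```text
time_s: 59.0
tool_pos: [0.5385, 0.0346, 0.1239]
tool_rot: [-2.399, 2.023, -0.004]
wrist_force: [7.0, 4.9, 0.5]
gripper_width: 0.0266
grip_force: 39.8
time_s: 59.5
tool_pos: [0.5386, 0.0339, 0.1209]
tool_rot: [-2.399, 2.023, -0.004]
wrist_force: [6.9, 3.4, 0.4]
gripper_width: 0.0264
grip_force: 39.8
```

```bash
python3 -m handwheel '[{"offset":[0,0,0.001],"twist":[0,0,0]},{"offset":[0,0,0.002],"twist":[0,0,0]},{"offset":[0.001,0,0.003],"twist":[0,0,0]},{"offset":[0.001,0,0.004],"twist":[0,0,0]},{"offset":[0.001,0,0.005],"twist":[0,0,0]}]'
python3 -m handwheel '[{"offset":[0,0,0.001],"twist":[0,0,0]},{"offset":[0,0,0.002],"twist":[0,0,0]},{"offset":[0,0,0.003],"twist":[0,0,0]},{"offset":[0,0,0.003],"twist":[0,0,0]},{"offset":[0,0,0.003],"twist":[0,0,0]}]'
```

```text
time_s: 60.0
tool_pos: [0.5388, 0.0336, 0.1196]
tool_rot: [-2.398, 2.022, -0.005]
wrist_force: [1.4, 5.6, 13.4]
gripper_width: 0.0263
grip_force: 40.7
time_s: 60.5
tool_pos: [0.5388, 0.0336, 0.1195]
tool_rot: [-2.398, 2.021, -0.007]
wrist_force: [-3.3, 7.3, 22.0]
gripper_width: 0.0259
grip_force: 41.4
```

The lid is now on its rim: the vertical force rises with no further travel. I'll release, retreat and verify.

```bash
python3 -m handwheel '[{"offset":[0,0,-0.002],"twist":[0,0,0]},{"offset":[0,0,-0.002],"twist":[0,0,0]},{"offset":[0,0,-0.002],"twist":[0,0,0]},{"offset":[0,0,-0.002],"twist":[0,0,0]},{"offset":[0,0,-0.002],"twist":[0,0,0]}]' 0.1
python3 -m handwheel '[{"offset":[0,0,0],"twist":[0,0,0]},{"offset":[0,0,0],"twist":[0,0,0]},{"offset":[0,0,-0.01],"twist":[0,0,0]},{"offset":[0,0,-0.04],"twist":[0,0,0]},{"offset":[0,0,-0.08],"twist":[0,0,0]}]'
python3 -m handwheel '[{"offset":[0.06,0,-0.06],"twist":[0,0,0]},{"offset":[0.12,0,-0.12],"twist":[0,0,0]},{"offset":[0.18,0,-0.18],"twist":[0,0,0]},{"offset":[0.24,0,-0.2],"twist":[0,0,0]},{"offset":[0.28,0,-0.2],"twist":[0,0,0]}]'
python3 -m handwheel '[{"offset":[0,0,0],"twist":[0,0,0]},{"offset":[0,0,0],"twist":[0,0,0]},{"offset":[0,0,0],"twist":[0,0,0]},{"offset":[0,0,0],"twist":[0,0,0]},{"offset":[0,0,0],"twist":[0,0,0]}]'
python3 - <<'E'
from h import *
a=snap('scene');w=snap('wrist')
print(observe()['tool_pos'],observe()['gripper_width'])
cv2.imwrite('pics/m13.png',np.hstack([cv2.resize(a['pixels'][130:330,150:490],(510,300)),cv2.resize(w['pixels'],(280,300))]))
E
```

```text
time_s: 61.0
tool_pos: [0.5364, 0.0331, 0.1162]
tool_rot: [2.4, -2.025, -0.001]
wrist_force: [0.0, -0.9, 0.6]
gripper_width: 0.0765
grip_force: 0.0
time_s: 61.5
tool_pos: [0.5362, 0.0334, 0.1649]
tool_rot: [2.4, -2.024, -0.002]
wrist_force: [0.1, -0.3, 0.2]
gripper_width: 0.0771
grip_force: 0.0
time_s: 62.0
tool_pos: [0.5663, -0.1346, 0.2886]
tool_rot: [-2.398, 2.025, -0.009]
wrist_force: [0.5, -0.5, 0.7]
gripper_width: 0.0772
grip_force: 0.0
time_s: 62.5
tool_pos: [0.5652, -0.1313, 0.285]
tool_rot: [2.403, -2.024, -0.0]
wrist_force: [0.1, -0.9, -0.3]
gripper_width: 0.0774
grip_force: 0.0
[ 0.56517529 -0.13152927  0.28497448] 0.07722073444247628
```

View pics/m13.png

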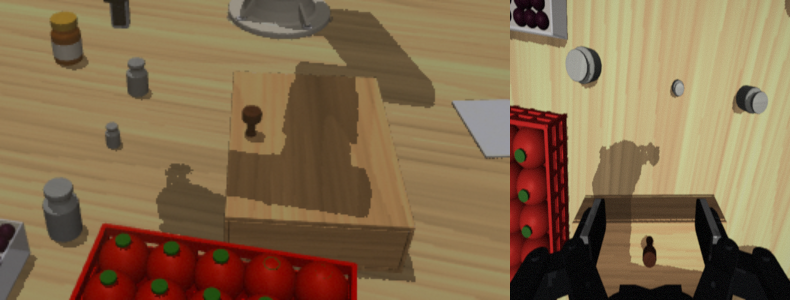

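The lid is flat on the box with no gap (scene crop, front edge at about row 222). The weights and jar are upright where they were, and the counter is clear.

```bash
python3 -c "
from cell import workorder
print(workorder.finish_job())"
```

```text
the job is handed in; nothing more can be done
None
```

The gift box is packed and handed in: all three persimmons are in cups, both tins are flat in their pockets, and the lid was eased shut, with the weights and honey jar left standing where they were.

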